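# Check the lab tongs: free ones to the stock tray, seized ones to repair

### The arm

A 6-joint arm with a two-finger parallel gripper is mounted at the origin on the work surface. World frame = base frame: x ahead of the robot, y to its left, z up, the work surface at z = 0. Lengths are in mm, angles in rad, forces in N, time in s.
With the tool pointing down it reaches from about 350 to 875 mm from the base axis. Payload 4.2 kg.
Tool frame: the origin (TCP) lies midway between the tips of the shut fingers; the grasp point (between the pads) lies 19 mm behind it (arm.tcp_to_grasp is the distance from the TCP to the grasp point, in mm); z points along the fingers, y is the line along which they close (so a half turn about z gives the same grasp; the last joint's range is limited). The gripper opens to 85 mm and grips with 20 to 120 N. Pads are 22 mm wide; open, the fingers measure 114 mm over their backs; the gripper's body (76 mm by 85 mm) begins 54 mm behind the grasp point. The pads swing forward as they close: fully open they stand 13 mm farther back than shut.
Start: joints at [-0.997, 0.385, 0.008, 0, -1.194, -0.259], TCP at [193.532, -594.26, 231.312] pointing down, gripper open.
Joint ranges: [-3.14, 3.14], [-1.21, 2.06], [-1.07, 1.41], [-3.16, 2.05], [-2.99, -0.16], [-3.1, 3.1]. Speed limits (rad/s): [2.79, 2.79, 3.14, 3.14, 3.14, 3.14].

### API

Orientations are given as a unit quaternion [x, y, z, w].
In Python, from bench import arm gives the robot as it stands.
- The arm moves only by the tool arm_command, never from a script. Its argument "rows" is a list of rows, each a list of 2 entries, a list of its own where there are three numbers: the shift along the tool's x, y, z as a fraction of full scale, then the turn, a rotation vector about the tool's x, y, z as a fraction of full scale. In form: [[[x, y, z], [wx, wy, wz]], ...]. A call has 1 to 5 rows; each row is the pose to reach, as a shift and turn from the pose commanded when the call began, along the tool's axes at that moment, turning the shorter way round; what a row does not reach only later rows make up. Full scale, the value 1, is 0.25 m for a shift and 180 degrees for a turn. A row lasts 1/10 s, in which the tool goes at most 50 mm and 8.59 degrees, less where a joint would pass 70% of its speed; a pose out of reach is approached as far as the arm can. A call with a number of a shift or a turn outside -1 to 1 is refused whole. A call with a gripper value outside its range is refused whole. "grip" is the opening, from 0 (shut) to 1 (fully open), set as the call begins (left out, the last holds). The fingers move at their own pace and stop on an object; the grip force is fixed at half the most. Time passes only in rows, so rows that repeat a pose let the fingers close. It gives the time, the measured TCP pose, the force, the opening and the grip force at its end, in the units of the state.
- arm.read_state(): the state, without advancing time (a new reading comes with each control period).
- arm.get_image(name): name is "scene" or "top" or "wrist"; returns (picture, depth): 384x512x3 uint8, blue, green, red; 384x512 float32, mm along the optical axis (not along the pixel's ray), 0 where there is no reading.
- arm.camera_info(name): a dict with "fx", "fy", "cx", "cy" (pixels), "extrinsics" (4x4, takes a point from camera to world coordinates). Camera axes: x right, y down, z forward; pixel columns grow to the right and rows downward; lengths in mm; the calibration is good to about 2 mm. The wrist camera is an equidistant fisheye: a pixel r from the principal point sees the ray r / f radians off the axis. A picture is of the moment at which its call begins: read the wrist's pose just before it. camera_info takes no time and is no camera call; for the wrist camera it gives the pose at the moment of the call.
- arm.job_done(): hands the job in; it is judged then, once.
Trained networks look in the newest picture that a camera, given by its name, has taken for a name from the list of things; names that differ only in an ending like _2 or _b are one class to them, and where a whole thing is asked for, a point or a joint stands for the part that bears it (a point fixed in the world has none). Each returns a list of dicts, best first, with "score" (0 to 1); they miss things now and then, are a little off and sometimes report something else, mostly with a low value. They report only what shows in the picture. A call takes as long as a camera call.
- arm.spot_in(camera, query): "position" ([column, row] in pixels, amid what is visible of it).
The state is a dict: "clock": time; "joints": joint angles; "joint_vel": joint speeds; "joint_efforts": joint torques, N m; "position": TCP position; "ee_rot": TCP orientation; "contact_force": force on the tool from outside, world axes, zero at the start; "wrist_torque": the same for the moment, N m; "gripper_width": finger opening in mm; "grasp_force": force on a finger pad.
Only numpy, scipy, OpenCV 4.12 (cv2) and the standard library are available. Lean on these libraries where they do the work, as an engineer would, in place of code of your own. Each camera call takes 0.05 s, during which the arm holds its last target. There are 200 camera calls.

### The job

First push the empty shallow steel stock tray fully home, flush against both stop bars of its corner. Then squeeze the handles of every pair of tongs on the bench to feel whether its hinge works: lay those that move freely in the stock tray, squeezed shut, and those that are seized in the deeper grey repair bin. Finish with the tray still home against its stops, and leave the glass dish undisturbed.

Things in the scene. Friction and masses are not known exactly. Their poses are not given: they have to be found in the camera images.
- tongs_a: flat steel scissors tongs, 136 mm long, 12 mm thick, 0.12 kg: two arms crossing at a rivet, a 28 mm round bow ending each handle. Origin: underside, mid-length; x along the first arm, bows (x = -68 mm) to jaws (+68), z up. Rivet at x = +18, cap 25 mm wide, 14 high. Handle bars 9 mm wide run from the rivet to x = -41: the first arm's on the -y side. May be absent.
- tongs_a_rivet (a point): rivet of tongs_a, mid-thickness (6 mm above the underside). Grip across both handle bars, 40 mm from the rivet towards the bows on the centre line between the handles (body -x turned by half the opening angle towards body +y); there they measure 23 mm over their outsides when shut, plus 40 mm per rad of opening. Over the bows: 59 mm shut, up to 100 mm wide open. Same on all tongs.
- hinge_a (a joint): opening angle of tongs_a (rad): 0 shut, 0.65 fully open. It is how far the second arm's handle is turned from the first's, towards body +y. No spring: a free hinge follows a light squeeze and stays where left; a seized one does not give to a 30 N squeeze. Which are seized cannot be seen. Same on all tongs.
- tongs_b: another pair of tongs, outwardly just like tongs_a, same frame. May be absent.
- tongs_b_rivet (a point): rivet of tongs_b, mid-thickness (6 mm above the underside).
- hinge_b (a joint): opening angle of tongs_b (rad): 0 shut, 0.65 fully open. (Parts named tongs_.._c4 in rules are washers hidden in the rivet caps: raised where the hinge is seized. They cannot be seen or read.)
- tongs_c: another pair of tongs, outwardly just like tongs_a, same frame. May be absent.
- tongs_c_rivet (a point): rivet of tongs_c, mid-thickness (6 mm above the underside).
- hinge_c (a joint): opening angle of tongs_c (rad): 0 shut, 0.65 fully open.
- tongs_d: another pair of tongs, outwardly just like tongs_a, same frame. May be absent.
- tongs_d_rivet (a point): rivet of tongs_d, mid-thickness (6 mm above the underside).
- hinge_d (a joint): opening angle of tongs_d (rad): 0 shut, 0.65 fully open.
- tongs_e: another pair of tongs, outwardly just like tongs_a, same frame. May be absent.
- tongs_e_rivet (a point): rivet of tongs_e, mid-thickness (6 mm above the underside).
- hinge_e (a joint): opening angle of tongs_e (rad): 0 shut, 0.65 fully open.
- tray: stock tray: loose shallow open steel tray, 210 (x) by 180 (y) mm outside, 30 mm high, walls and floor 5 mm, 0.45 kg. Origin under its centre. It slides on the bench when pushed at a wall, from inside or outside.
- stops: two fixed aluminium bars, 24 mm high and 16 mm thick, screwed to the bench in an L. Origin at their inner corner on the bench; the back bar's stop face is x = 0 (from y = -174 mm to +16 mm), the side bar's is y = 0 (x = -200 mm to 0): the tray belongs on their -x, -y side.
- home (a point): where the tray's origin lies, with axes parallel, when the tray is flush against both stop bars (105 mm and 90 mm from the inner corner).
- bin: repair bin: fixed deeper open grey plastic bin, 220 (x) by 190 (y) mm outside, 50 mm high, walls and floor 5 mm. Origin under its centre.
- dish: bystander: closed glass culture dish, 90 mm across, 16 mm high, lying among the tongs. Origin under its centre. Not to be disturbed.

How it is judged:
By the outcome, as a careful person would: the job done as asked, in the order asked, and still so for the second after the job is handed in, with the robot touching nothing.
Of tongs_a, tongs_b, tongs_c, tongs_d, tongs_e only 4 to 5 are there at a start; the rules pass over those that are not, and their reading is None.
At some moment in a run one of tongs_a, tongs_b, tongs_c, tongs_d, tongs_e may be knocked a few centimetres aside while the robot is not near it.
Once in a run the grip may slacken for a moment while it holds something.
It also fails if it takes over 208 s, if anything falls off the work surface, if the arm or the gripper's body presses on something with over 40 N, if the wrist force passes 120 N, or if a joint passes its speed limit or range.

## Working session

There is one attempt and no reset: what is moved stays moved. The work goes in short steps, Python scripts to look and compute and a tool call to move; the robot and the scene stay as the last step left them, time stands still between calls to the robot, and variables do not carry over. Pictures are saved under pics/ and viewed, at most 14 in all, crops included, and the job is handed in when it is done.

Besides the shell and the picture viewer there is one more tool, called after "Request:" in YAML: its name, and indented under it one key for each argument. arm_command: Moves the arm, as the interface text tells. Shift numbers are shares of 0.25 m and turn numbers shares of 180 degrees, none past 1 either way. Its arguments: {"type":"object","properties":{"rows":{"type":"array","items":{"type":"array"}},"grip":{"type":"number"}},"required":["rows"]}

```bash
ls; mkdir -p pics
python3 - <<'E'
from bench import arm
import cv2,numpy as np
s=arm.read_state();print(s)
for n in ["top","scene"]:
    im,d=arm.get_image(n);cv2.imwrite(f"pics/{n}0.png",im);np.save(f"{n}0.npy",d)
    c=arm.camera_info(n);print(n,{k:np.round(v,3).tolist() for k,v in c.items()})
    for q in ["tongs_a","tongs_a_rivet","tray","stops","bin","dish"]:
        print(q,[(np.round(r["position"]).tolist(),round(r["score"],2)) for r in arm.spot_in(n,q)])
E
```

```text
pics
{'clock': 0.0, 'joints': array([-9.97396173e-01,  3.85537840e-01,  6.60997383e-03, -5.39206264e-04,
       -1.19401106e+00, -2.58603048e-01]), 'joint_vel': array([-0.00338263,  0.00010799,  0.00029044, -0.00174569, -0.00112611,
       -0.00122577]), 'joint_efforts': array([-2.43239474e-04, -3.92286980e+01,  1.88405192e+01,  4.18643117e+00,
       -4.58713665e-03,  1.17850144e-05]), 'position': array([ 193.35507024, -593.70665426,  230.22072434]), 'ee_rot': array([-1.56651120e-01,  9.87653389e-01,  1.08119429e-03, -2.03706486e-04]), 'contact_force': array([-0.24639403, -0.07940972, -0.00032395]), 'wrist_torque': array([-0.0313086 ,  0.03592242, -0.03378778]), 'grasp_force': 0.0, 'gripper_width': 85.50053371917923}
top {'fx': 418.923, 'fy': 418.923, 'cx': 250.289, 'cy': 190.062, 'extrinsics': [[-0.027, -0.984, 0.174, 358.803], [-1.0, 0.029, 0.008, 15.402], [-0.013, -0.174, -0.985, 1308.385], [0.0, 0.0, 0.0, 1.0]]}
tongs_a [([217.0, 169.0], 0.88), ([226.0, 222.0], 0.77), ([259.0, 168.0], 0.66), ([305.0, 224.0], 0.53)]
tongs_a_rivet [([256.0, 173.0], 0.62), ([218.0, 173.0], 0.58)]
tray [([144.0, 239.0], 0.69)]
stops [([114.0, 188.0], 0.78)]
bin [([389.0, 209.0], 0.69), ([304.0, 229.0], 0.49)]
dish [([260.0, 223.0], 0.91), ([300.0, 225.0], 0.62)]
scene {'fx': 391.01, 'fy': 391.01, 'cx': 254.992, 'cy': 192.039, 'extrinsics': [[0.407, 0.744, -0.531, 1250.226], [0.914, -0.337, 0.228, -265.241], [-0.01, -0.577, -0.816, 1104.275], [0.0, 0.0, 0.0, 1.0]]}
tongs_a [([291.0, 210.0], 0.81), ([260.0, 224.0], 0.69), ([267.0, 174.0], 0.68), ([200.0, 199.0], 0.54), ([323.0, 148.0], 0.38)]
tongs_a_rivet [([261.0, 221.0], 0.69), ([238.0, 181.0], 0.34)]
tray [([323.0, 148.0], 0.86), ([236.0, 183.0], 0.36)]
stops [([359.0, 170.0], 0.68), ([207.0, 200.0], 0.32)]
bin [([127.0, 233.0], 0.81), ([262.0, 223.0], 0.65), ([264.0, 178.0], 0.5)]
dish [([235.0, 182.0], 0.9), ([262.0, 223.0], 0.43)]
```

```bash
cat > h.py <<'E'
from bench import arm
import cv2,numpy as np
from scipy.spatial.transform import Rotation as R
def ortho(n,im,z,x0,x1,y0,y1,s):
    """up=+x, left=+y; px col=(y1-y)*s,row=(x1-x)*s"""
    c=arm.camera_info(n);E=np.linalg.inv(c["extrinsics"])
    W,H=int((y1-y0)*s),int((x1-x0)*s)
    cc,rr=np.meshgrid(np.arange(W),np.arange(H))
    P=np.stack([x1-rr/s,y1-cc/s,np.full(cc.shape,z),np.ones(cc.shape)])
    p=np.tensordot(E,P,1)
    u=c["fx"]*p[0]/p[2]+c["cx"];v=c["fy"]*p[1]/p[2]+c["cy"]
    return cv2.remap(im,u.astype(np.float32),v.astype(np.float32),cv2.INTER_CUBIC)
def cloud(n,d):
    c=arm.camera_info(n);v,u=np.indices(d.shape)
    P=np.stack([(u-c["cx"])/c["fx"]*d,(v-c["cy"])/c["fy"]*d,d,np.ones_like(d)],-1)
    return (P@np.array(c["extrinsics"]).T)[...,:3]
E
python3 - <<'E'
from h import *
im=cv2.imread("pics/top0.png")
a=ortho("top",im,12,280,800,-560,500,.75);cv2.imwrite("pics/o_all.png",a)
b=ortho("top",im,12,400,750,-190,190,2);b=b[:600]
cv2.imwrite("pics/o_mid.png",cv2.resize(ortho("top",im,12,400,740,-220,200,1.75),None,fx=1,fy=1))
P=cloud("top",np.load("top0.npy"))
for nm,(u,v) in dict(tray=(144,239),stops=(114,188),bin=(389,209),dish=(260,223)).items(): print(nm,P[v,u])
E
```

```text
tray [445.03135353 361.43009141   1.77892145]
stops [609.46331653 460.03850728   1.61915981]
bin [ 516.40485342 -404.48063788    5.95303842]
dish [483.27303066  -0.94036592  15.45549696]
```

View pics/o_all.png

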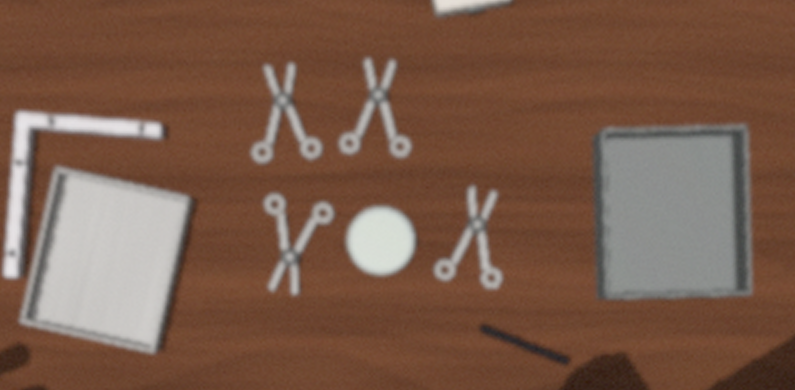

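View pics/o_mid.png

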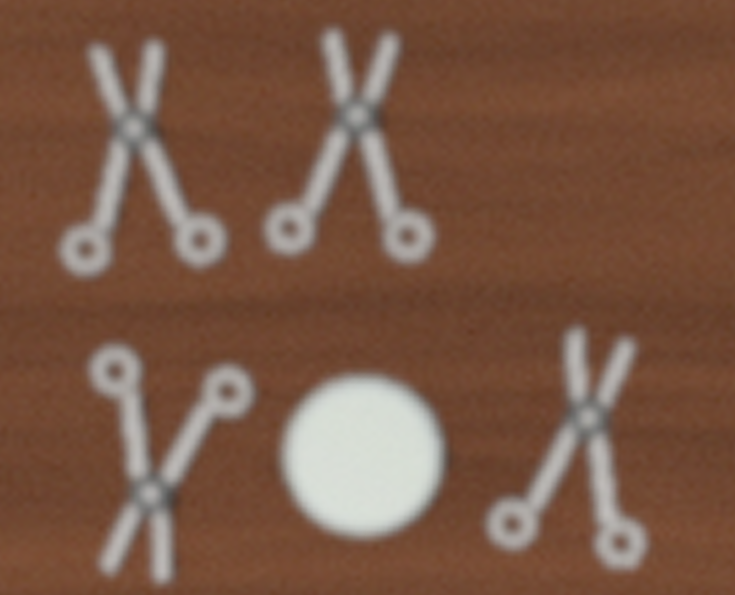

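```bash
cat >> h.py <<'E'
def mask(a):
    h=cv2.cvtColor(a,cv2.COLOR_BGR2HSV)
    return ((h[...,1]<75)&(h[...,2]>75)).astype(np.uint8)
def comps(im,z,box,s=2,amin=1500):
    x0,x1,y0,y1=box
    m=mask(ortho("top",im,z,*box,s));out=[]
    n,l,st,_=cv2.connectedComponentsWithStats(m)
    for i in range(1,n):
        if st[i,4]/s/s<amin: continue
        c=cv2.findContours((l==i).astype(np.uint8),cv2.RETR_EXTERNAL,cv2.CHAIN_APPROX_NONE)[0][0][:,0].astype(float)
        out.append((st[i,4]/s/s,np.stack([x1-c[:,1]/s,y1-c[:,0]/s],1),l==i))
    return out
def rect(c):
    r=cv2.boxPoints(cv2.minAreaRect(c.astype(np.float32)));return r
E
python3 - <<'E'
from h import *
im=cv2.imread("pics/top0.png")
for z,nm in [(24,'stops'),(30,'tray'),(50,'bin'),(12,'tongs')]:
    for a,c,_ in comps(im,z,(300,760,-520,510),2,800):
        print(nm,round(a),'c',np.round(rect(c).mean(0),1),np.round(rect(c)).tolist())
m=ortho("top",im,24,300,700,200,510,1.6)
cv2.imwrite("pics/tray0.png",np.hstack([m]))
E
```

```text
stops 4833 c [654.6  -2.8] [[586.0, -47.0], [717.0, -56.0], [723.0, 42.0], [593.0, 51.0]]
stops 4826 c [647.7 121.4] [[578.0, 164.0], [586.0, 68.0], [717.0, 78.0], [710.0, 175.0]]
stops 11224 c [532.6 385.9] [[412.0, 294.0], [637.0, 276.0], [653.0, 478.0], [428.0, 496.0]]
stops 46277 c [ 516.4 -392.8] [[398.0, -292.0], [404.0, -500.0], [634.0, -494.0], [629.0, -286.0]]
stops 41391 c [453.  355.9] [[325.0, 286.0], [538.0, 238.0], [581.0, 426.0], [368.0, 474.0]]
stops 4740 c [ 484.6 -131.6] [[411.0, -166.0], [541.0, -190.0], [558.0, -97.0], [428.0, -73.0]]
stops 4762 c [472.3 110.1] [[399.0, 74.0], [528.0, 51.0], [545.0, 146.0], [417.0, 170.0]]
stops 7181 c [478.5  -7.2] [[412.0, -16.0], [487.0, -74.0], [545.0, 1.0], [470.0, 60.0]]
tray 4784 c [653.1  -2.7] [[585.0, -47.0], [715.0, -56.0], [721.0, 42.0], [591.0, 51.0]]
tray 4781 c [646.4 121. ] [[577.0, 164.0], [585.0, 68.0], [716.0, 78.0], [708.0, 174.0]]
tray 11121 c [531.6 384.2] [[412.0, 293.0], [636.0, 275.0], [652.0, 476.0], [427.0, 494.0]]
tray 45849 c [ 515.6 -390.9] [[399.0, -290.0], [403.0, -497.0], [633.0, -492.0], [628.0, -
[... 1134 characters left out ...]
.0], [720.0, -56.0], [727.0, 43.0], [595.0, 51.0]]
tongs 4918 c [650.4 122.4] [[580.0, 166.0], [588.0, 68.0], [721.0, 79.0], [713.0, 176.0]]
tongs 11438 c [534.1 389.4] [[412.0, 296.0], [640.0, 279.0], [656.0, 482.0], [428.0, 500.0]]
tongs 47150 c [ 517.8 -396.7] [[399.0, -295.0], [404.0, -505.0], [637.0, -498.0], [631.0, -289.0]]
tongs 42172 c [453.7 359. ] [[324.0, 289.0], [540.0, 240.0], [583.0, 429.0], [368.0, 478.0]]
tongs 4830 c [ 485.8 -133. ] [[411.0, -168.0], [543.0, -192.0], [560.0, -99.0], [428.0, -74.0]]
tongs 4851 c [473.3 110.9] [[400.0, 74.0], [529.0, 51.0], [547.0, 147.0], [417.0, 171.0]]
tongs 7321 c [479.7  -7.4] [[412.0, -15.0], [487.0, -75.0], [547.0, 0.0], [472.0, 60.0]]
```

View pics/tray0.png

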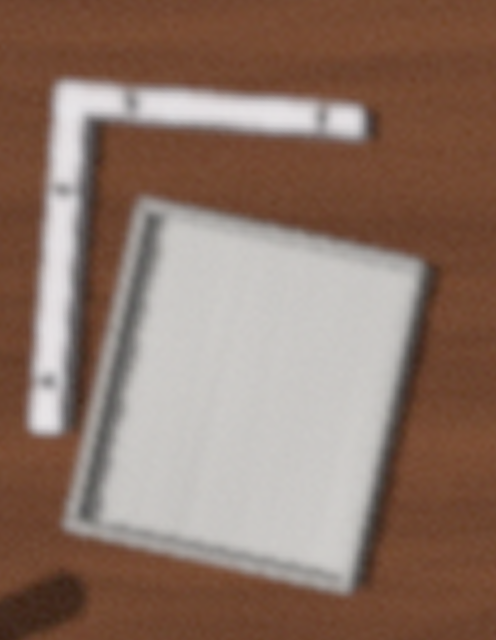

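View pics/scene0.png

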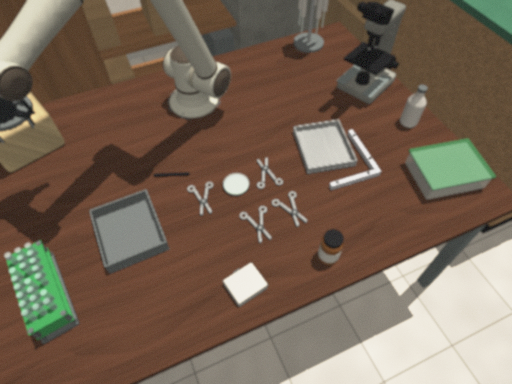

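```bash
cat >> h.py <<'E'
def pose():
    s=arm.read_state();y=R.from_quat(s["ee_rot"]).as_matrix()[:,1]
    return s,np.r_[s["position"],np.degrees(np.arctan2(y[1],y[0]))]
def plan(*wps,free=True):
    """wps (x,y,z,yaw of tool y). Prints one call line per leg: shift, turn (fractions)."""
    s,p=pose();print("at",np.round(p,1),"t",round(float(s["clock"]),1),"F",np.round(s["contact_force"],1),"w",round(float(s["gripper_width"]),1))
    for w in wps:
        w=np.array(w,float);dy=(w[3]-p[3]+180)%360-180
        n=max(1,int(np.ceil(max(np.linalg.norm(w[:3]-p[:3])/235,abs(dy)/40))))
        w=np.r_[w[:3],p[3]+dy];p0=p.copy()
        for k in range(1,n+1):
            q=p0+(w-p0)*k/n;t=np.radians(p[3])
            A=np.array([[-np.sin(t),np.cos(t),0],[np.cos(t),np.sin(t),0],[0,0,-1]])
            sh=np.round(A@(q[:3]-p[:3])/250,3);tu=round(-(q[3]-p[3])/180,3)
            rows=int(np.ceil(max(np.linalg.norm(sh)*5,abs(tu)*180/8.59)+.5))
            print(f"  [{sh.tolist()},[0,0,{tu}]] x{min(rows,5)}")
            p=np.r_[p[:3]+A.T@sh*250,p[3]-tu*180]
        j1=np.arctan2(p[1],p[0])+np.arcsin(160/np.hypot(p[0],p[1]))
        j6=(np.radians(p[3])-np.pi-j1+np.pi)%(2*np.pi)-np.pi
        print(" ->",np.round(p,1),"j6~",round(j6,2))
E
python3 -c "
from h import *
plan((480,-300,220,170),(470,150,200,235),(318,341,120,265.4),(318,341,3,265.4))"
```

```text
at [ 193.5 -594.3  231.3  108. ] t 0.7 F [ 0.4  0.7 -0.1] w 85.4
  [[-0.727, 0.382, 0.023],[0,0,-0.172]] x5
  [[-0.82, -0.046, 0.022],[0,0,-0.172]] x5
 -> [ 480.  -300.   220.1  170. ] j6~ 0.1
  [[-0.883, 0.177, 0.04],[0,0,-0.181]] x5
  [[-0.839, -0.327, 0.04],[0,0,-0.18]] x5
 -> [470.  150.1 200.1 234.9] j6~ 0.32
  [[-0.468, -0.138, 0.16],[0,0,-0.085]] x4
  [[-0.415, -0.256, 0.16],[0,0,-0.084]] x4
 -> [318.1 340.9 120.1 265.4] j6~ 0.32
  [[-0.0, -0.0, 0.468],[0,0,-0.0]] x3
 -> [318.1 340.9   3.1 265.4] j6~ 0.32
```

```bash
python3 -c "
from h import *
for n in ['top','scene']:
    P=cloud(n,np.load(n+'0.npy')).reshape(-1,3);P=P[(P[:,2]>40)&(P[:,2]<600)&(P[:,1]>250)&(P[:,1]<650)&(P[:,0]>100)&(P[:,0]<750)]
    g={}
    for x,y,z in P: k=(int(x//50)*50,int(y//50)*50);g[k]=max(g.get(k,0),int(z))
    print(n,sorted(g.items()))
plan((480,-300,220,170),(470,150,200,235),(300,362,120,265.4),(300,362,3,265.4))"
```

```text
top [((100, 600), 53), ((150, 550), 159), ((150, 600), 162), ((200, 500), 396), ((200, 550), 402), ((200, 600), 269), ((250, 550), 394), ((250, 600), 162), ((300, 600), 160), ((600, 550), 78), ((600, 600), 79), ((650, 550), 78), ((650, 600), 78), ((700, 550), 78), ((700, 600), 81)]
scene [((100, 600), 51), ((150, 550), 161), ((150, 600), 368), ((200, 500), 399), ((200, 550), 407), ((200, 600), 383), ((250, 500), 392), ((250, 550), 406), ((250, 600), 401), ((300, 550), 407), ((300, 600), 397), ((600, 550), 74), ((600, 600), 75), ((650, 550), 76), ((650, 600), 78), ((700, 550), 77), ((700, 600), 76)]
at [ 193.5 -594.3  231.3  108. ] t 0.7 F [ 0.4  0.7 -0.1] w 85.4
  [[-0.727, 0.382, 0.023],[0,0,-0.172]] x5
  [[-0.82, -0.046, 0.022],[0,0,-0.172]] x5
 -> [ 480.  -300.   220.1  170. ] j6~ 0.1
  [[-0.883, 0.177, 0.04],[0,0,-0.181]] x5
  [[-0.839, -0.327, 0.04],[0,0,-0.18]] x5
 -> [470.  150.1 200.1 234.9] j6~ 0.32
  [[-0.522, -0.152, 0.16],[0,0,-0.085]] x4
  [[-0.463, -0.283, 0.16],[0,0,-0.084]] x4
 -> [300.  361.9 120.1 265.4] j6~ 0.26
  [[-0.0, -0.0, 0.468],[0,0,-0.0]] x3
 -> [300.  361.9   3.1 265.4] j6~ 0.26
```

Request:
arm_command:
  rows:
    - [[-0.727, 0.382, 0.023], [0, 0, -0.172]]
    - [[-0.727, 0.382, 0.023], [0, 0, -0.172]]
    - [[-0.727, 0.382, 0.023], [0, 0, -0.172]]
    - [[-0.727, 0.382, 0.023], [0, 0, -0.172]]
    - [[-0.727, 0.382, 0.023], [0, 0, -0.172]]

```text
clock: 1.2
position: [339.7, -444.0, 225.8]
ee_rot: [-0.418, 0.909, -0.0, 0.0]
contact_force: [0.6, -1.1, -0.1]
gripper_width: 85.1
grasp_force: 0.0
```

Request:
arm_command:
  rows:
    - [[-0.82, -0.046, 0.022], [0, 0, -0.172]]
    - [[-0.82, -0.046, 0.022], [0, 0, -0.172]]
    - [[-0.82, -0.046, 0.022], [0, 0, -0.172]]
    - [[-0.82, -0.046, 0.022], [0, 0, -0.172]]
    - [[-0.82, -0.046, 0.022], [0, 0, -0.172]]

```text
clock: 1.7
position: [483.0, -297.2, 219.9]
ee_rot: [-0.645, 0.764, -0.0, 0.0]
contact_force: [-1.0, -1.1, 0.5]
gripper_width: 85.2
grasp_force: 0.0
```

Request:
arm_command:
  rows:
    - [[-0.883, 0.177, 0.04], [0, 0, -0.181]]
    - [[-0.883, 0.177, 0.04], [0, 0, -0.181]]
    - [[-0.883, 0.177, 0.04], [0, 0, -0.181]]
    - [[-0.883, 0.177, 0.04], [0, 0, -0.181]]
    - [[-0.883, 0.177, 0.04], [0, 0, -0.181]]

```text
clock: 2.2
position: [474.3, -72.9, 210.3]
ee_rot: [0.832, -0.554, 0.0, -0.0]
contact_force: [0.8, -0.2, -0.2]
gripper_width: 85.4
grasp_force: 0.0
```

Request:
arm_command:
  rows:
    - [[-0.839, -0.327, 0.04], [0, 0, -0.18]]
    - [[-0.839, -0.327, 0.04], [0, 0, -0.18]]
    - [[-0.839, -0.327, 0.04], [0, 0, -0.18]]
    - [[-0.839, -0.327, 0.04], [0, 0, -0.18]]
    - [[-0.839, -0.327, 0.04], [0, 0, -0.18]]

```text
clock: 2.7
position: [470.1, 152.6, 200.3]
ee_rot: [0.954, -0.3, 0.0, -0.0]
contact_force: [0.4, -0.1, -0.2]
gripper_width: 85.0
grasp_force: 0.0
```

```bash
python3 -c "
from h import *
plan((300,360,120,265.4),(300,360,3,265.4),(320,358.4,3,265.4))
print(arm.read_state()['joints'])"
```

```text
at [ 470.1  152.6  200.3 -124.9] t 2.7 F [ 0.4 -0.1 -0.2] w 85.0
  [[-0.516, -0.146, 0.161],[0,0,-0.084]] x4
  [[-0.461, -0.275, 0.16],[0,0,-0.084]] x4
 -> [299.9 360.  120.  -94.6] j6~ 0.27
  [[0.0, -0.0, 0.468],[0,0,-0.0]] x3
 -> [299.9 360.    3.  -94.6] j6~ 0.27
  [[0.081, -0.0, 0.0],[0,0,-0.0]] x1
 -> [320.1 358.3   3.  -94.6] j6~ 0.31
[ 6.43246187e-01  1.88696573e-01 -3.53092775e-01  2.03661994e-04
 -1.02791085e+00  3.18819486e-01]
```

Request:
arm_command:
  rows:
    - [[-0.516, -0.146, 0.161], [0, 0, -0.084]]
    - [[-0.516, -0.146, 0.161], [0, 0, -0.084]]
    - [[-0.516, -0.146, 0.161], [0, 0, -0.084]]
    - [[-0.516, -0.146, 0.161], [0, 0, -0.084]]

```text
clock: 3.1
position: [383.2, 255.5, 158.7]
ee_rot: [0.985, -0.171, -0.001, 0.001]
contact_force: [1.0, -0.8, 0.1]
gripper_width: 85.2
grasp_force: 0.0
```

Request:
arm_command:
  rows:
    - [[-0.461, -0.275, 0.16], [0, 0, -0.084]]
    - [[-0.461, -0.275, 0.16], [0, 0, -0.084]]
    - [[-0.461, -0.275, 0.16], [0, 0, -0.084]]
    - [[-0.461, -0.275, 0.16], [0, 0, -0.084]]

```text
clock: 3.5
position: [299.4, 359.9, 119.0]
ee_rot: [0.999, -0.041, -0.0, 0.0]
contact_force: [0.2, -0.8, -0.6]
gripper_width: 85.5
grasp_force: 0.0
```

Request:
arm_command:
  rows:
    - [[0, 0, 0.2], [0, 0, 0]]
    - [[0, 0, 0.4], [0, 0, 0]]
    - [[0, 0, 0.44], [0, 0, 0]]
    - [[0, 0, 0.466], [0, 0, 0]]
    - [[0, 0, 0.466], [0, 0, 0]]

```text
clock: 4.0
position: [301.5, 358.6, 4.2]
ee_rot: [0.999, -0.042, 0.0, -0.001]
contact_force: [0.8, -0.7, -0.3]
gripper_width: 85.6
grasp_force: 0.0
```

Request:
arm_command:
  rows:
    - [[0.04, 0, 0], [0, 0, 0]]
    - [[0.08, 0, 0], [0, 0, 0]]
    - [[0.12, 0, 0], [0, 0, 0]]
    - [[0.16, 0, 0], [0, 0, 0]]
    - [[0.2, 0, 0], [0, 0, 0]]

```text
clock: 4.5
position: [350.1, 352.1, 3.7]
ee_rot: [0.999, -0.043, -0.001, 0.001]
contact_force: [-5.7, -1.0, 3.8]
gripper_width: 85.5
grasp_force: 2.6
```

Request:
arm_command:
  rows:
    - [[0.03, 0, 0], [0, 0, 0]]
    - [[0.06, 0, 0], [0, 0, 0]]
    - [[0.09, 0, 0], [0, 0, 0]]
    - [[0.12, 0, 0], [0, 0, 0]]
    - [[0.14, 0, 0], [0, 0, 0]]

```text
clock: 5.0
position: [386.0, 350.9, 3.4]
ee_rot: [0.999, -0.042, 0.0, -0.0]
contact_force: [-4.0, -0.4, 0.9]
gripper_width: 85.3
grasp_force: 1.9
```

Run:
```python
from h import *
plan()
im,d=arm.get_image("top");cv2.imwrite("pics/top1.png",im)
cv2.imwrite("pics/tray1.png",ortho("top",im,24,280,700,200,510,1.4))
```

```text
at [386.  350.9   3.4 -94.8] t 5.0 F [-4.  -0.4  0.9] w 85.3
```

View pics/tray1.png

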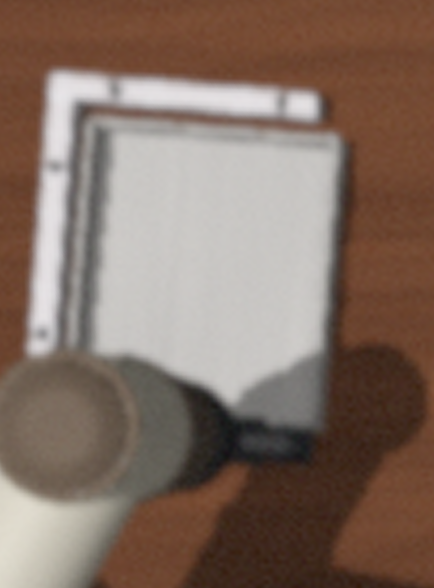

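Request:
arm_command:
  rows:
    - [[0.01, 0, 0], [0, 0, 0]]
    - [[0.02, 0, 0], [0, 0, 0]]
    - [[0.024, 0, 0], [0, 0, 0]]
    - [[0.028, 0, 0], [0, 0, 0]]
    - [[0.028, 0, 0], [0, 0, 0]]

```text
clock: 5.55
position: [392.2, 350.5, 3.4]
ee_rot: [0.999, -0.042, 0.0, -0.0]
contact_force: [-4.1, 0.5, 1.0]
gripper_width: 85.4
grasp_force: 1.9
```

Request:
arm_command:
  rows:
    - [[0.004, 0, 0], [0, 0, 0]]
    - [[0.008, 0, 0], [0, 0, 0]]
    - [[0.008, 0, 0], [0, 0, 0]]

```text
clock: 5.85
position: [394.2, 350.3, 3.5]
ee_rot: [0.999, -0.042, 0.0, -0.0]
contact_force: [-4.7, 0.6, 1.9]
gripper_width: 85.4
grasp_force: 2.3
```

Request:
arm_command:
  rows:
    - [[0.004, 0, 0], [0, 0, 0]]
    - [[0.008, 0, 0], [0, 0, 0]]
    - [[0.008, 0, 0], [0, 0, 0]]

```text
clock: 6.15
position: [396.2, 350.0, 3.4]
ee_rot: [0.999, -0.042, 0.0, -0.0]
contact_force: [-5.1, 0.3, 3.2]
gripper_width: 85.0
grasp_force: 2.4
```

Request:
arm_command:
  rows:
    - [[0.004, 0, 0], [0, 0, 0]]
    - [[0.008, 0, 0], [0, 0, 0]]
    - [[0.008, 0, 0], [0, 0, 0]]

```text
clock: 6.45
position: [398.1, 349.9, 3.4]
ee_rot: [0.999, -0.042, 0.0, -0.0]
contact_force: [-4.6, 0.1, 3.0]
gripper_width: 85.4
grasp_force: 2.5
```

Request:
arm_command:
  rows:
    - [[0.004, 0, 0], [0, 0, 0]]
    - [[0.008, 0, 0], [0, 0, 0]]
    - [[0.008, 0, 0], [0, 0, 0]]

```text
clock: 6.75
position: [399.2, 349.6, 3.4]
ee_rot: [0.999, -0.042, -0.001, 0.0]
contact_force: [-9.0, 0.1, 5.4]
gripper_width: 85.4
grasp_force: 4.8
```

Request:
arm_command:
  rows:
    - [[0.004, 0, 0], [0, 0, 0]]
    - [[0.004, 0, 0], [0, 0, 0]]

```text
clock: 6.95
position: [399.3, 349.3, 3.4]
ee_rot: [0.999, -0.042, -0.001, 0.001]
contact_force: [-13.3, 2.3, 7.6]
gripper_width: 85.5
grasp_force: 6.8
```

Request:
arm_command:
  rows:
    - [[0.004, 0, 0], [0, 0, 0]]
    - [[0.004, 0, 0], [0, 0, 0]]

```text
clock: 7.15
position: [399.4, 349.0, 3.4]
ee_rot: [0.999, -0.041, -0.002, 0.001]
contact_force: [-16.9, 1.8, 9.0]
gripper_width: 85.6
grasp_force: 8.8
```

```bash
python3 -c "
from h import *
plan((380,351.5,3.5,-94.6),(380,350,120,-94.6),(495,232,120,175.4),(495,232,3.5,175.4))"
```

```text
at [399.4 349.    3.4 -94.7] t 7.2 F [-16.9   1.8   9. ] w 85.6
  [[-0.078, -0.004, -0.0],[0,0,-0.001]] x1
 -> [380.1 351.6   3.4 -94.6] j6~ 0.43
  [[0.0, 0.006, -0.466],[0,0,0.0]] x3
 -> [380.  350.1 119.9 -94.6] j6~ 0.43
  [[0.165, 0.145, -0.0],[0,0,0.167]] x4
  [[0.216, 0.042, -0.0],[0,0,0.166]] x4
  [[0.208, -0.071, -0.0],[0,0,0.167]] x4
 -> [ 495.1  232.1  119.9 -184.6] j6~ -0.81
  [[0.0, 0.0, 0.466],[0,0,0.0]] x3
 -> [ 495.1  232.1    3.4 -184.6] j6~ -0.81
```

Request:
arm_command:
  rows:
    - [[-0.08, 0, 0], [0, 0, 0]]
    - [[-0.08, 0, 0], [0, 0, 0]]

```text
clock: 7.35
position: [381.4, 351.1, 3.3]
ee_rot: [0.999, -0.041, 0.0, 0.0]
contact_force: [0.5, -0.3, 0.4]
gripper_width: 85.4
grasp_force: 0.0
```

Request:
arm_command:
  rows:
    - [[0, 0, -0.466], [0, 0, 0]]
    - [[0, 0, -0.466], [0, 0, 0]]
    - [[0, 0, -0.466], [0, 0, 0]]

```text
clock: 7.65
position: [385.2, 353.8, 124.9]
ee_rot: [0.999, -0.042, 0.003, -0.004]
contact_force: [0.1, 0.8, 0.1]
gripper_width: 85.3
grasp_force: 0.0
```

Request:
arm_command:
  rows:
    - [[0.165, 0.145, 0], [0, 0, 0.167]]
    - [[0.165, 0.145, 0], [0, 0, 0.167]]
    - [[0.165, 0.145, 0], [0, 0, 0.167]]
    - [[0.165, 0.145, 0], [0, 0, 0.167]]

```text
clock: 8.05
position: [421.8, 311.0, 119.9]
ee_rot: [0.953, -0.303, 0.001, -0.0]
contact_force: [0.3, -0.0, -1.0]
gripper_width: 85.4
grasp_force: 0.0
```

Request:
arm_command:
  rows:
    - [[0.216, 0.042, 0], [0, 0, 0.167]]
    - [[0.216, 0.042, 0], [0, 0, 0.167]]
    - [[0.216, 0.042, 0], [0, 0, 0.167]]
    - [[0.216, 0.042, 0], [0, 0, 0.167]]

```text
clock: 8.45
position: [460.1, 271.3, 119.7]
ee_rot: [0.842, -0.54, 0.0, -0.0]
contact_force: [-1.2, -0.3, -0.6]
gripper_width: 85.1
grasp_force: 0.0
```

Request:
arm_command:
  rows:
    - [[0.208, -0.071, 0], [0, 0, 0.167]]
    - [[0.208, -0.071, 0], [0, 0, 0.167]]
    - [[0.208, -0.071, 0], [0, 0, 0.167]]
    - [[0.208, -0.071, 0], [0, 0, 0.167]]
    - [[0.208, -0.071, 0], [0, 0, 0.167]]

```text
clock: 8.95
position: [497.7, 232.0, 119.7]
ee_rot: [-0.675, 0.738, -0.0, 0.0]
contact_force: [-0.2, 0.2, -0.2]
gripper_width: 85.6
grasp_force: 0.0
```

```bash
python3 -c "
from h import *
plan((495,230,120,175.4),(495,230,3.5,175.4))
im,d=arm.get_image('top')
for a,c,_ in comps(im,30,(300,700,220,510),2,9000): print(round(a),rect(c).mean(0),np.round(rect(c)).tolist())
"
```

```text
at [497.7 232.  119.7 174.9] t 8.9 F [-0.2  0.2 -0.2] w 85.6
  [[0.009, 0.01, -0.001],[0,0,-0.003]] x1
 -> [495.1 229.9 120.  175.5] j6~ -0.81
  [[-0.0, 0.0, 0.466],[0,0,0.0]] x3
 -> [495.1 229.9   3.5 175.5] j6~ -0.81
64006 [467.22632 385.91486] [[281.0, 277.0], [633.0, 247.0], [654.0, 495.0], [302.0, 525.0]]
```

Request:
arm_command:
  rows:
    - [[0.009, 0.01, 0.2], [0, 0, -0.003]]
    - [[0.009, 0.01, 0.4], [0, 0, -0.003]]
    - [[0.009, 0.01, 0.44], [0, 0, -0.003]]
    - [[0.009, 0.01, 0.466], [0, 0, -0.003]]
    - [[0.009, 0.01, 0.466], [0, 0, -0.003]]

```text
clock: 9.5
position: [495.0, 231.1, 4.1]
ee_rot: [-0.679, 0.734, -0.0, 0.001]
contact_force: [0.2, 0.0, 1.3]
gripper_width: 85.1
grasp_force: 0.0
```

Request:
arm_command:
  rows:
    - [[-0.03, 0, 0], [0, 0, 0]]
    - [[-0.06, 0, 0], [0, 0, 0]]
    - [[-0.09, 0, 0], [0, 0, 0]]
    - [[-0.1, 0, 0], [0, 0, 0]]

```text
clock: 9.9
position: [496.6, 257.1, 4.3]
ee_rot: [-0.68, 0.734, -0.0, 0.001]
contact_force: [-0.2, 0.4, -0.0]
gripper_width: 85.2
grasp_force: 0.0
```

Request:
arm_command:
  rows:
    - [[-0.008, 0, 0], [0, 0, 0]]
    - [[-0.016, 0, 0], [0, 0, 0]]
    - [[-0.016, 0, 0], [0, 0, 0]]

```text
clock: 10.2
position: [496.2, 259.5, 3.3]
ee_rot: [-0.679, 0.734, -0.0, -0.0]
contact_force: [-0.1, -0.6, 0.2]
gripper_width: 85.2
grasp_force: 0.0
```

Request:
arm_command:
  rows:
    - [[-0.008, 0, 0], [0, 0, 0]]
    - [[-0.016, 0, 0], [0, 0, 0]]
    - [[-0.016, 0, 0], [0, 0, 0]]

```text
clock: 10.5
position: [496.6, 263.5, 3.3]
ee_rot: [-0.679, 0.734, -0.0, 0.0]
contact_force: [-0.4, -0.8, -0.3]
gripper_width: 85.0
grasp_force: 0.0
```

Request:
arm_command:
  rows:
    - [[-0.008, 0, 0], [0, 0, 0]]
    - [[-0.016, 0, 0], [0, 0, 0]]
    - [[-0.016, 0, 0], [0, 0, 0]]

```text
clock: 10.8
position: [496.4, 266.4, 3.2]
ee_rot: [-0.679, 0.734, -0.0, -0.001]
contact_force: [0.7, -5.3, 2.5]
gripper_width: 85.8
grasp_force: 2.3
```

Request:
arm_command:
  rows:
    - [[-0.008, 0, 0], [0, 0, 0]]
    - [[-0.016, 0, 0], [0, 0, 0]]
    - [[-0.016, 0, 0], [0, 0, 0]]

```text
clock: 11.1
position: [496.7, 270.6, 3.2]
ee_rot: [-0.679, 0.734, -0.0, -0.001]
contact_force: [-0.5, -5.1, 3.6]
gripper_width: 85.4
grasp_force: 2.3
```

Request:
arm_command:
  rows:
    - [[-0.008, 0, 0], [0, 0, 0]]
    - [[-0.012, 0, 0], [0, 0, 0]]
    - [[-0.012, 0, 0], [0, 0, 0]]

```text
clock: 11.4
position: [497.0, 273.8, 3.2]
ee_rot: [-0.679, 0.734, -0.0, -0.001]
contact_force: [-0.1, -4.9, 3.2]
gripper_width: 85.2
grasp_force: 2.5
```

Request:
arm_command:
  rows:
    - [[-0.008, 0, 0], [0, 0, 0]]
    - [[-0.012, 0, 0], [0, 0, 0]]
    - [[-0.012, 0, 0], [0, 0, 0]]

```text
clock: 11.7
position: [497.4, 277.1, 3.2]
ee_rot: [-0.679, 0.734, 0.0, -0.0]
contact_force: [-1.0, -3.5, 3.2]
gripper_width: 85.8
grasp_force: 2.3
```

Request:
arm_command:
  rows:
    - [[-0.008, 0, 0], [0, 0, 0]]
    - [[-0.012, 0, 0], [0, 0, 0]]
    - [[-0.012, 0, 0], [0, 0, 0]]

```text
clock: 12.0
position: [497.2, 277.9, 3.2]
ee_rot: [-0.679, 0.734, -0.001, -0.002]
contact_force: [-0.2, -10.7, 6.1]
gripper_width: 85.5
grasp_force: 5.5
```

Request:
arm_command:
  rows:
    - [[-0.008, 0, 0], [0, 0, 0]]
    - [[-0.008, 0, 0], [0, 0, 0]]

```text
clock: 12.2
position: [497.1, 277.9, 3.1]
ee_rot: [-0.679, 0.734, -0.001, -0.004]
contact_force: [2.8, -16.2, 7.1]
gripper_width: 85.4
grasp_force: 8.1
```

Request:
arm_command:
  rows:
    - [[0.06, 0, 0], [0, 0, 0]]
    - [[0.06, 0, -0.2], [0, 0, 0]]
    - [[0.06, 0, -0.4], [0, 0, 0]]
    - [[0.06, 0, -0.6], [0, 0, 0]]
    - [[0.06, 0, -0.6], [0, 0, 0]]

```text
clock: 12.7
position: [501.5, 271.8, 161.8]
ee_rot: [-0.68, 0.733, -0.001, 0.01]
contact_force: [1.0, 0.9, -0.2]
gripper_width: 85.3
grasp_force: 0.0
```

Request:
arm_command:
  rows:
    - [[0.8, 0, 0], [0, 0, 0]]
    - [[0.8, 0, 0], [0, 0, 0]]
    - [[0.8, 0, 0], [0, 0, 0]]
    - [[0.8, 0, 0], [0, 0, 0]]
    - [[0.8, 0, 0], [0, 0, 0]]

```text
clock: 13.2
position: [480.6, 64.6, 153.3]
ee_rot: [-0.677, 0.736, 0.0, 0.001]
contact_force: [0.8, -0.1, -0.0]
gripper_width: 85.0
grasp_force: 0.0
```

Request:
arm_command:
  rows:
    - [[0.9, 0.3, 0], [0, 0, 0.15]]
    - [[0.9, 0.3, 0], [0, 0, 0.15]]
    - [[0.9, 0.3, 0], [0, 0, 0.15]]
    - [[0.9, 0.3, 0], [0, 0, 0.15]]
    - [[0.9, 0.3, 0], [0, 0, 0.15]]

```text
clock: 13.7
position: [389.2, -151.5, 153.6]
ee_rot: [-0.489, 0.872, -0.001, 0.002]
contact_force: [0.5, -0.4, -0.0]
gripper_width: 85.2
grasp_force: 0.0
```

Run:
```python
from h import *
plan()
im,d=arm.get_image("top");cv2.imwrite("pics/top2.png",im)
cv2.imwrite("pics/tray2.png",np.hstack([ortho("top",im,26,380,660,240,490,2.2)[:600]]))
for a,c,_ in comps(im,12,(300,760,-220,240),2,2000): print(round(a),np.round(rect(c).mean(0)),np.round(rect(c)).tolist())
```

```text
at [ 389.2 -151.5  153.6  148.5] t 13.7 F [ 0.5 -0.4 -0. ] w 85.2
4916 [657.  -3.] [[588.0, -48.0], [721.0, -56.0], [727.0, 43.0], [594.0, 51.0]]
4922 [651. 123.] [[580.0, 166.0], [588.0, 68.0], [721.0, 79.0], [713.0, 177.0]]
57683 [425. -37.] [[293.0, 141.0], [307.0, -226.0], [557.0, -216.0], [544.0, 151.0]]
```

View pics/tray2.png

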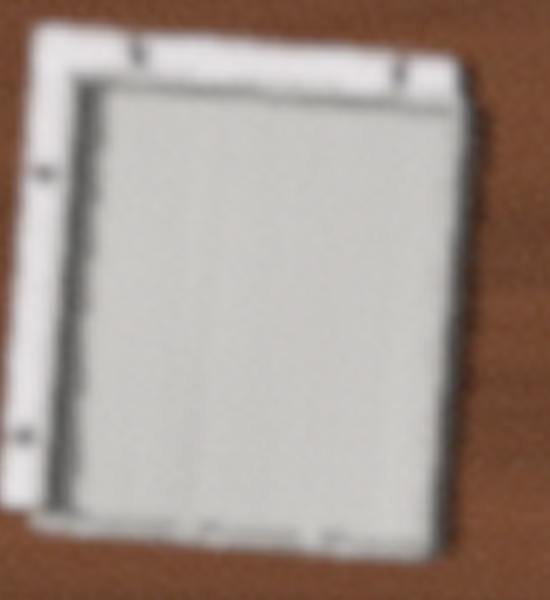

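```bash
cat >> h.py <<'E'
from scipy.optimize import minimize
BOX=(380,760,-240,240);S=2
def render(p):
    x,y,ph,o=p;m=np.zeros((int((BOX[1]-BOX[0])*S),int((BOX[3]-BOX[2])*S)),np.uint8)
    f=lambda q:tuple(int(round(v)) for v in ((BOX[3]-q[1])*S*16,(BOX[1]-q[0])*S*16))
    r=np.array([x,y])
    for sg in (1,-1):
        a=ph+sg*(o/2+.212);u=np.array([np.cos(a),np.sin(a)])
        cv2.line(m,f(r),f(r+59*u),1,11*S,shift=4);cv2.circle(m,f(r+73.7*u),10*S*16,1,9*S,shift=4)
    cv2.circle(m,f(r),13*S*16,1,-1,shift=4)
    return m
def fit(im,inits):
    """ph = direction rivet->bows (rad). returns rivet x,y,ph,open,score"""
    M=mask(ortho("top",im,12,*BOX,S));Mb=cv2.GaussianBlur(M.astype(np.float32),(0,0),5);out=[]
    for i0 in inits:
        def cost(p):
            m=render([p[0],p[1],p[2]/50,p[3]/50]);k=m>0
            g=cv2.GaussianBlur(m.astype(np.float32),(0,0),5)
            return -(g*Mb).sum()/np.sqrt((g*g).sum())/50
        s0=np.array([i0[0],i0[1],i0[2]*50,i0[3]*50])
        r=minimize(cost,s0,method="Nelder-Mead",options=dict(initial_simplex=np.vstack([s0]+[s0+d for d in np.diag([8,8,8,8.])]),xatol=.2,fatol=1e-4,maxfev=160))
        p=r.x/[1,1,50,50];m=render(p)>0
        out.append([*p,M[m].mean()])
    return np.array(out)
def grip(t): return np.r_[t[:2]+40*np.array([np.cos(t[2]),np.sin(t[2])]),np.degrees(t[2])]
E
cat > T0.py <<'E'
import numpy as np
T0=[[667,124,np.radians(184.7),.49],[673,-3.4,np.radians(181),.5],[457.7,114.3,np.radians(-5),.5],[501.7,-136,np.radians(165),.5]]
E
python3 - <<'E'
from h import *
from T0 import T0
im=cv2.imread("pics/top0.png")
F=fit(im,T0);np.save("F.npy",F)
for t in F: print(np.round(t,2),"grip",np.round(grip(t),1),"w",round(23+40*t[3],1))
g=grip(F[0]);plan((470,-60,150,210),(g[0],g[1],110,g[2]+90),(g[0],g[1],1.5,g[2]+90))
E
```

```text
[6.6749e+02 1.2392e+02 3.2300e+00 4.6000e-01 1.0000e+00] grip [627.6 120.4 185. ] w 41.4
[ 6.7481e+02 -3.4400e+00  3.0800e+00  4.8000e-01  9.9000e-01] grip [634.9  -1.  176.5] w 42.3
[ 4.5587e+02  1.1493e+02 -1.9000e-01  4.5000e-01  9.9000e-01] grip [495.1 107.3 -11. ] w 41.1
[ 5.0277e+02 -1.3519e+02  2.9700e+00  4.1000e-01  9.9000e-01] grip [ 463.3 -128.4  170.3] w 39.5
at [ 387.1 -153.9  153.3  148.4] t 13.8 F [-2.3 -2.2 -0.2] w 85.4
  [[-0.247, -0.043, 0.007],[0,0,-0.171]] x5
  [[-0.191, -0.163, 0.006],[0,0,-0.171]] x5
 -> [470.1 -59.9 150.  209.9] j6~ 0.3
  [[-0.155, -0.453, 0.08],[0,0,-0.181]] x5
  [[0.112, -0.466, 0.08],[0,0,-0.181]] x5
 -> [627.6 120.6 110.  275.1] j6~ 1.22
  [[0.0, 0.001, 0.434],[0,0,0.0]] x3
 -> [627.6 120.3   1.5 275.1] j6~ 1.22
```

Request:
arm_command:
  rows:
    - [[-0.247, -0.043, 0.007], [0, 0, -0.171]]
    - [[-0.247, -0.043, 0.007], [0, 0, -0.171]]
    - [[-0.247, -0.043, 0.007], [0, 0, -0.171]]
    - [[-0.247, -0.043, 0.007], [0, 0, -0.171]]
    - [[-0.247, -0.043, 0.007], [0, 0, -0.171]]
  grip: 0.85

```text
clock: 14.25
position: [431.9, -102.4, 151.6]
ee_rot: [-0.703, 0.711, -0.001, 0.001]
contact_force: [-0.8, -0.3, 0.2]
gripper_width: 72.7
grasp_force: 0.0
```

Request:
arm_command:
  rows:
    - [[-0.191, -0.163, 0.006], [0, 0, -0.171]]
    - [[-0.191, -0.163, 0.006], [0, 0, -0.171]]
    - [[-0.191, -0.163, 0.006], [0, 0, -0.171]]
    - [[-0.191, -0.163, 0.006], [0, 0, -0.171]]
    - [[-0.191, -0.163, 0.006], [0, 0, -0.171]]

```text
clock: 14.75
position: [472.5, -55.4, 150.1]
ee_rot: [0.866, -0.5, 0.001, -0.001]
contact_force: [-0.1, 0.0, -1.0]
gripper_width: 72.3
grasp_force: 0.0
```

Request:
arm_command:
  rows:
    - [[-0.155, -0.453, 0.08], [0, 0, -0.181]]
    - [[-0.155, -0.453, 0.08], [0, 0, -0.181]]
    - [[-0.155, -0.453, 0.08], [0, 0, -0.181]]
    - [[-0.155, -0.453, 0.08], [0, 0, -0.181]]
    - [[-0.155, -0.453, 0.08], [0, 0, -0.181]]

```text
clock: 15.25
position: [550.8, 35.0, 129.5]
ee_rot: [0.971, -0.237, 0.0, -0.0]
contact_force: [-0.8, 0.5, -0.2]
gripper_width: 72.3
grasp_force: 0.0
```

Request:
arm_command:
  rows:
    - [[0.112, -0.466, 0.08], [0, 0, -0.181]]
    - [[0.112, -0.466, 0.08], [0, 0, -0.181]]
    - [[0.112, -0.466, 0.08], [0, 0, -0.181]]
    - [[0.112, -0.466, 0.08], [0, 0, -0.181]]
    - [[0.112, -0.466, 0.08], [0, 0, -0.181]]

```text
clock: 15.75
position: [628.7, 125.1, 109.6]
ee_rot: [0.999, 0.044, -0.0, -0.0]
contact_force: [0.1, 0.2, -0.2]
gripper_width: 72.5
grasp_force: 0.0
```

Request:
arm_command:
  rows:
    - [[0, 0, 0], [0, 0, 0]]
    - [[0, 0, 0], [0, 0, 0]]

```text
clock: 15.95
position: [628.4, 124.2, 110.5]
ee_rot: [0.999, 0.044, 0.0, -0.0]
contact_force: [-0.9, 0.3, 0.3]
gripper_width: 72.5
grasp_force: 0.0
```

Run:
```python
from h import *
g=grip(np.load("F.npy")[0]);plan((g[0],g[1],1.5,g[2]+90))
```

```text
at [628.4 124.2 110.5 -85. ] t 15.9 F [-0.9  0.3  0.3] w 72.5
  [[-0.004, 0.015, 0.436],[0,0,0.0]] x3
 -> [627.7 120.3   1.5 -85. ] j6~ 1.22
```

Request:
arm_command:
  rows:
    - [[-0.004, 0.015, 0.2], [0, 0, 0]]
    - [[-0.004, 0.015, 0.36], [0, 0, 0]]
    - [[-0.004, 0.015, 0.42], [0, 0, 0]]
    - [[-0.004, 0.015, 0.434], [0, 0, 0]]
    - [[-0.004, 0.015, 0.434], [0, 0, 0]]

```text
clock: 16.45
position: [628.9, 121.1, 2.6]
ee_rot: [0.999, 0.046, 0.001, -0.0]
contact_force: [-1.0, 0.7, -1.0]
gripper_width: 72.4
grasp_force: 0.0
```

Request:
arm_command:
  rows:
    - [[0, 0, 0], [0, 0, 0]]
    - [[0, 0, 0], [0, 0, 0]]
    - [[0, 0, 0], [0, 0, 0]]
    - [[0, 0, 0], [0, 0, 0]]
    - [[0, 0, 0], [0, 0, 0]]
  grip: 0

```text
clock: 16.95
position: [629.1, 121.2, 3.8]
ee_rot: [0.999, 0.046, 0.002, -0.0]
contact_force: [-0.5, -0.8, 8.1]
gripper_width: 20.7
grasp_force: 58.2
```

Request:
arm_command:
  rows:
    - [[0, 0, 0], [0, 0, 0]]
    - [[0, 0, 0], [0, 0, 0]]
    - [[0, 0, 0], [0, 0, 0]]

```text
clock: 17.25
position: [629.1, 121.2, 3.9]
ee_rot: [0.999, 0.046, 0.002, -0.0]
contact_force: [-1.2, -0.9, 8.4]
gripper_width: 20.6
grasp_force: 58.2
```

Request:
arm_command:
  rows:
    - [[0, 0, 0], [0, 0, 0]]
    - [[0, 0, 0], [0, 0, 0]]
    - [[0, 0, 0], [0, 0, 0]]

```text
clock: 17.55
position: [629.1, 121.2, 3.8]
ee_rot: [0.999, 0.046, 0.002, -0.0]
contact_force: [-1.7, -1.0, 7.8]
gripper_width: 20.7
grasp_force: 58.2
```

```bash
cat >> h.py <<'E'
C=np.array([519,375.5]);UX=np.array([.9968,-.0802]);UY=np.array([.0802,.9968])
def tray(a,b): return C+a*UX+b*UY
E
python3 - <<'E'
from h import *
_,p=pose();q=tray(-18,48)
plan((p[0],p[1],130,p[3]),(*q,130,-94.6),(*q,30,-94.6))
E
```

```text
at [629.1 121.2   3.8 -84.7] t 17.6 F [-1.7 -1.   7.8] w 20.7
  [[0.0, 0.0, -0.505],[0,0,-0.0]] x4
 -> [629.1 121.2 130.1 -84.7] j6~ 1.22
  [[-0.191, -0.627, 0.0],[0,0,0.027]] x4
  [[-0.244, -0.609, 0.0],[0,0,0.028]] x4
 -> [505.  424.7 130.1 -94.6] j6~ 0.55
  [[-0.0, -0.0, 0.4],[0,0,-0.0]] x3
 -> [505.  424.7  30.1 -94.6] j6~ 0.55
```

Request:
arm_command:
  rows:
    - [[0, 0, -0.1], [0, 0, 0]]
    - [[0, 0, -0.25], [0, 0, 0]]
    - [[0, 0, -0.4], [0, 0, 0]]
    - [[0, 0, -0.505], [0, 0, 0]]
    - [[0, 0, -0.505], [0, 0, 0]]

```text
clock: 18.05
position: [630.4, 121.8, 132.7]
ee_rot: [0.999, 0.046, 0.005, -0.001]
contact_force: [1.4, 0.4, -0.5]
gripper_width: 20.7
grasp_force: 59.1
```

Request:
arm_command:
  rows:
    - [[-0.05, -0.15, 0], [0, 0, 0.01]]
    - [[-0.1, -0.32, 0], [0, 0, 0.02]]
    - [[-0.15, -0.5, 0], [0, 0, 0.027]]
    - [[-0.191, -0.627, 0], [0, 0, 0.027]]
    - [[-0.191, -0.627, 0], [0, 0, 0.027]]

```text
clock: 18.55
position: [563.7, 276.0, 126.2]
ee_rot: [1.0, 0.006, -0.001, 0.0]
contact_force: [0.3, -0.3, -1.6]
gripper_width: 20.3
grasp_force: 59.1
```

Request:
arm_command:
  rows:
    - [[-0.06, -0.15, 0], [0, 0, 0.01]]
    - [[-0.12, -0.3, 0], [0, 0, 0.02]]
    - [[-0.18, -0.45, 0], [0, 0, 0.028]]
    - [[-0.244, -0.609, 0], [0, 0, 0.028]]
    - [[-0.244, -0.609, 0], [0, 0, 0.028]]

```text
clock: 19.05
position: [502.0, 428.0, 126.1]
ee_rot: [0.999, -0.038, -0.001, 0.0]
contact_force: [-0.1, -1.2, -1.4]
gripper_width: 20.6
grasp_force: 59.2
```

Run:
```python
from h import *
q=tray(-18,48)
plan((*q,12,-94.6))
s=arm.read_state();print(s["grasp_force"])
im,d=arm.get_image("wrist");cv2.imwrite("pics/w1.png",im)
```

```text
at [502.  428.  126.1 -94.4] t 19.1 F [-0.1 -1.2 -1.4] w 20.6
  [[0.013, 0.012, 0.456],[0,0,0.001]] x3
 -> [505.  424.8  12.1 -94.6] j6~ 0.55
59.17605475522578
```

View pics/w1.png

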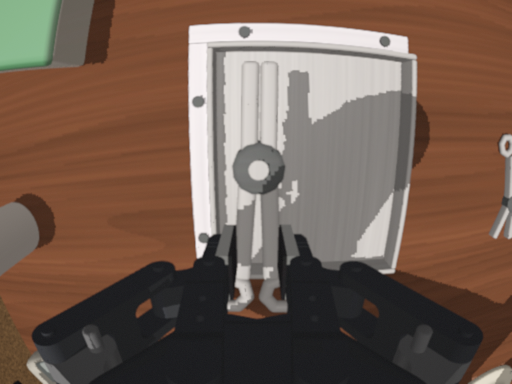

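Request:
arm_command:
  rows:
    - [[0.013, 0.012, 0.15], [0, 0, 0]]
    - [[0.013, 0.012, 0.3], [0, 0, 0]]
    - [[0.013, 0.012, 0.4], [0, 0, 0]]
    - [[0.013, 0.012, 0.44], [0, 0, 0]]
    - [[0.013, 0.012, 0.455], [0, 0, 0]]

```text
clock: 19.6
position: [507.0, 419.5, 12.5]
ee_rot: [0.999, -0.041, -0.001, 0.001]
contact_force: [0.1, -0.2, -1.0]
gripper_width: 20.6
grasp_force: 59.2
```

Request:
arm_command:
  rows:
    - [[0, 0, 0.004], [0, 0, 0]]
    - [[0, 0, 0.008], [0, 0, 0]]
    - [[0, 0, 0.008], [0, 0, 0]]

```text
clock: 19.9
position: [507.6, 421.8, 13.5]
ee_rot: [0.999, -0.041, 0.001, -0.001]
contact_force: [-0.5, -0.0, -0.7]
gripper_width: 20.5
grasp_force: 59.2
```

Request:
arm_command:
  rows:
    - [[0, 0, 0], [0, 0, 0]]
    - [[0, 0, 0], [0, 0, 0]]
    - [[0, 0, 0], [0, 0, 0]]
    - [[0, 0, 0], [0, 0, 0]]
  grip: 0.36

```text
clock: 20.3
position: [507.1, 421.4, 12.4]
ee_rot: [0.999, -0.04, 0.0, -0.0]
contact_force: [0.4, -0.1, 0.1]
gripper_width: 30.7
grasp_force: 0.0
```

Request:
arm_command:
  rows:
    - [[0, 0, -0.04], [0, 0, 0]]
    - [[0, 0, -0.1], [0, 0, 0]]
    - [[0, 0, -0.3], [0, 0, 0]]
    - [[0, 0, -0.5], [0, 0, 0]]
    - [[0, 0, -0.5], [0, 0, 0]]

```text
clock: 20.8
position: [510.9, 425.0, 148.0]
ee_rot: [0.999, -0.04, 0.007, -0.007]
contact_force: [0.6, 1.3, 1.2]
gripper_width: 30.8
grasp_force: 0.0
```

Run:
```python
from h import *
im,d=arm.get_image("top");cv2.imwrite("pics/top3.png",im)
F=np.load("F.npy");F[1:]=fit(im,F[1:,:4]);np.save("F.npy",F);print(F[1:].round(2))
q=grip(F[1])
plan((560,220,130,-94),(q[0],q[1],100,q[2]+90),(q[0],q[1],2,q[2]+90))
im,d=arm.get_image("wrist");cv2.imwrite("pics/w2.png",im)
```

```text
[[ 6.7480e+02 -3.5900e+00  3.0800e+00  4.8000e-01  9.9000e-01]
 [ 4.5541e+02  1.1440e+02 -1.8000e-01  4.4000e-01  9.9000e-01]
 [ 5.0277e+02 -1.3524e+02  2.9700e+00  4.1000e-01  1.0000e+00]]
at [509.1 423.5 143.9 -94.6] t 20.9 F [-0.8  0.1 -0.9] w 30.8
  [[0.268, 0.795, 0.056],[0,0,-0.003]] x5
 -> [559.9 220.  129.9 -94.1] j6~ 0.86
  [[0.181, 0.43, 0.06],[0,0,-0.001]] x3
  [[0.179, 0.432, 0.06],[0,0,-0.002]] x3
 -> [634.7  -1.2  99.9 -93.5] j6~ 1.26
  [[0.0, -0.0, 0.392],[0,0,0.0]] x3
 -> [634.7  -1.2   1.9 -93.5] j6~ 1.26
```

View pics/w2.png

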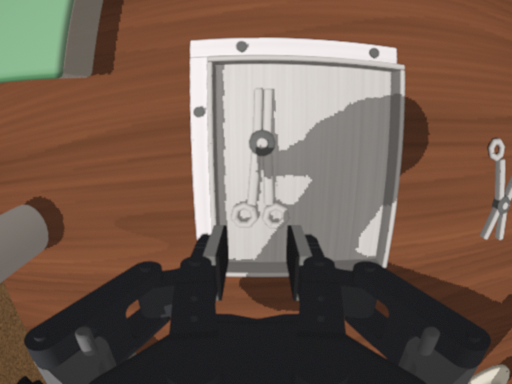

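Request:
arm_command:
  rows:
    - [[0.268, 0.795, 0.056], [0, 0, -0.003]]
    - [[0.268, 0.795, 0.056], [0, 0, -0.003]]
    - [[0.268, 0.795, 0.056], [0, 0, -0.003]]
    - [[0.268, 0.795, 0.056], [0, 0, -0.003]]
    - [[0.268, 0.795, 0.056], [0, 0, -0.003]]
  grip: 0.85

```text
clock: 21.4
position: [556.8, 212.6, 121.5]
ee_rot: [0.999, -0.038, -0.002, 0.001]
contact_force: [-0.2, -0.1, -0.1]
gripper_width: 72.8
grasp_force: 0.0
```

Request:
arm_command:
  rows:
    - [[0.181, 0.43, 0.06], [0, 0, -0.001]]
    - [[0.181, 0.43, 0.06], [0, 0, -0.001]]
    - [[0.36, 0.862, 0.12], [0, 0, -0.003]]
    - [[0.36, 0.862, 0.12], [0, 0, -0.003]]
    - [[0.36, 0.862, 0.12], [0, 0, -0.003]]

```text
clock: 21.9
position: [631.7, -6.3, 91.6]
ee_rot: [0.999, -0.032, -0.001, 0.0]
contact_force: [0.2, 1.1, 0.5]
gripper_width: 72.7
grasp_force: 0.0
```

Request:
arm_command:
  rows:
    - [[0, 0, 0], [0, 0, 0]]
    - [[0, 0, 0], [0, 0, 0]]

```text
clock: 22.1
position: [631.4, -4.3, 91.9]
ee_rot: [0.999, -0.032, -0.001, 0.0]
contact_force: [-0.1, 1.0, 0.5]
gripper_width: 72.3
grasp_force: 0.0
```

Run:
```python
from h import *
q=grip(np.load("F.npy")[1]);plan((q[0],q[1],2.5,q[2]+90))
```

```text
at [631.4  -4.3  91.9 -93.7] t 22.1 F [-0.1  1.   0.5] w 72.3
  [[0.013, -0.014, 0.358],[0,0,-0.0]] x3
 -> [634.9  -1.    2.4 -93.7] j6~ 1.25
```

Request:
arm_command:
  rows:
    - [[0.013, -0.014, 0.15], [0, 0, 0]]
    - [[0.013, -0.014, 0.28], [0, 0, 0]]
    - [[0.013, -0.014, 0.34], [0, 0, 0]]
    - [[0.013, -0.014, 0.358], [0, 0, 0]]
    - [[0.013, -0.014, 0.358], [0, 0, 0]]

```text
clock: 22.6
position: [635.7, 0.4, 3.7]
ee_rot: [1.0, -0.03, -0.0, 0.0]
contact_force: [0.1, -0.5, 0.4]
gripper_width: 72.6
grasp_force: 0.0
```

Request:
arm_command:
  rows:
    - [[0, 0, 0], [0, 0, 0]]
    - [[0, 0, 0], [0, 0, 0]]
    - [[0, 0, 0], [0, 0, 0]]
    - [[0, 0, 0], [0, 0, 0]]
    - [[0, 0, 0], [0, 0, 0]]
  grip: 0

```text
clock: 23.1
position: [636.6, -0.5, 5.8]
ee_rot: [1.0, -0.031, 0.001, -0.0]
contact_force: [-1.3, -0.7, 7.6]
gripper_width: 20.0
grasp_force: 58.2
```

Request:
arm_command:
  rows:
    - [[0, 0, 0], [0, 0, 0]]
    - [[0, 0, 0], [0, 0, 0]]
    - [[0, 0, 0], [0, 0, 0]]
    - [[0, 0, 0], [0, 0, 0]]

```text
clock: 23.5
position: [636.6, -0.5, 5.8]
ee_rot: [1.0, -0.031, 0.002, -0.0]
contact_force: [-1.8, 0.1, 7.3]
gripper_width: 20.4
grasp_force: 58.2
```

Request:
arm_command:
  rows:
    - [[0, 0, -0.1], [0, 0, 0]]
    - [[0, 0, -0.25], [0, 0, 0]]
    - [[0, 0, -0.4], [0, 0, 0]]
    - [[0, 0, -0.5], [0, 0, 0]]
    - [[0, 0, -0.5], [0, 0, 0]]

```text
clock: 24.0
position: [638.0, -0.1, 133.4]
ee_rot: [1.0, -0.031, 0.005, -0.001]
contact_force: [0.6, -0.1, -0.9]
gripper_width: 20.4
grasp_force: 59.1
```

Run:
```python
from h import *
q=tray(-18,-48)
print('tray');plan((*q,125,-94.6),(*q,13,-94.6))
print('bin');plan((516,-392,130,-94))
```

```text
tray
at [ 6.380e+02 -1.000e-01  1.334e+02 -9.350e+01] t 24.0 F [ 0.6 -0.1 -0.9] w 20.4
  [[-0.322, -0.64, 0.017],[0,0,0.003]] x5
  [[-0.327, -0.637, 0.017],[0,0,0.003]] x5
 -> [497.3 329.2 124.9 -94.6] j6~ 0.63
  [[-0.0, 0.0, 0.448],[0,0,-0.0]] x3
 -> [497.3 329.2  12.9 -94.6] j6~ 0.63
bin
at [ 6.380e+02 -1.000e-01  1.334e+02 -9.350e+01] t 24.0 F [ 0.6 -0.1 -0.9] w 20.4
  [[-0.195, 0.797, 0.007],[0,0,0.001]] x5
  [[-0.193, 0.798, 0.007],[0,0,0.002]] x5
 -> [ 515.9 -391.9  129.9  -94.1] j6~ 1.9
```

Request:
arm_command:
  rows:
    - [[-0.08, -0.16, 0.017], [0, 0, 0.003]]
    - [[-0.16, -0.32, 0.017], [0, 0, 0.003]]
    - [[-0.24, -0.48, 0.017], [0, 0, 0.003]]
    - [[-0.322, -0.64, 0.017], [0, 0, 0.003]]
    - [[-0.322, -0.64, 0.017], [0, 0, 0.003]]

```text
clock: 24.5
position: [562.6, 168.1, 123.1]
ee_rot: [0.999, -0.033, -0.001, 0.0]
contact_force: [0.5, -0.5, -0.9]
gripper_width: 20.2
grasp_force: 59.1
```

Request:
arm_command:
  rows:
    - [[-0.08, -0.16, 0.017], [0, 0, 0.003]]
    - [[-0.16, -0.32, 0.017], [0, 0, 0.003]]
    - [[-0.24, -0.48, 0.017], [0, 0, 0.003]]
    - [[-0.327, -0.637, 0.017], [0, 0, 0.003]]
    - [[-0.327, -0.637, 0.017], [0, 0, 0.003]]

```text
clock: 25.0
position: [493.0, 332.6, 118.9]
ee_rot: [0.999, -0.038, -0.0, -0.0]
contact_force: [-0.5, -0.3, 0.2]
gripper_width: 19.9
grasp_force: 59.1
```

Request:
arm_command:
  rows:
    - [[0, 0, 0], [0, 0, 0]]
    - [[0, 0, 0], [0, 0, 0]]

```text
clock: 25.2
position: [494.8, 327.8, 119.2]
ee_rot: [0.999, -0.041, -0.001, 0.001]
contact_force: [0.5, -0.3, -0.8]
gripper_width: 19.9
grasp_force: 59.2
```

Run:
```python
from h import *
q=tray(-18,-48)
plan((*q,12.5,-94.6));print(arm.read_state()["grasp_force"])
```

```text
at [494.8 327.8 119.2 -94.7] t 25.2 F [ 0.5 -0.3 -0.8] w 19.9
  [[0.009, -0.006, 0.427],[0,0,-0.001]] x3
 -> [497.2 329.1  12.4 -94.5] j6~ 0.64
59.15090934606269
```

Request:
arm_command:
  rows:
    - [[0.009, -0.006, 0.15], [0, 0, 0]]
    - [[0.009, -0.006, 0.3], [0, 0, 0]]
    - [[0.009, -0.006, 0.39], [0, 0, 0]]
    - [[0.009, -0.006, 0.42], [0, 0, 0]]
    - [[0.009, -0.006, 0.428], [0, 0, 0]]

```text
clock: 25.7
position: [497.7, 328.9, 12.3]
ee_rot: [0.999, -0.041, -0.001, 0.001]
contact_force: [1.3, -0.4, -0.9]
gripper_width: 19.9
grasp_force: 59.2
```

Request:
arm_command:
  rows:
    - [[0, 0, 0.004], [0, 0, 0]]
    - [[0, 0, 0.004], [0, 0, 0]]
    - [[0, 0, 0.004], [0, 0, 0]]

```text
clock: 26.0
position: [497.9, 330.8, 13.4]
ee_rot: [0.999, -0.041, 0.001, -0.001]
contact_force: [0.3, -0.2, -0.9]
gripper_width: 20.0
grasp_force: 59.2
```

Request:
arm_command:
  rows:
    - [[0, 0, 0], [0, 0, 0]]
    - [[0, 0, 0], [0, 0, 0]]
    - [[0, 0, 0], [0, 0, 0]]
    - [[0, 0, 0], [0, 0, 0]]
  grip: 0.36

```text
clock: 26.4
position: [497.4, 330.5, 12.3]
ee_rot: [0.999, -0.04, 0.0, -0.0]
contact_force: [0.7, 0.6, 0.3]
gripper_width: 30.5
grasp_force: 0.0
```

Request:
arm_command:
  rows:
    - [[0, 0, -0.04], [0, 0, 0]]
    - [[0, 0, -0.1], [0, 0, 0]]
    - [[0, 0, -0.3], [0, 0, 0]]
    - [[0, 0, -0.5], [0, 0, 0]]
    - [[0, 0, -0.5], [0, 0, 0]]

```text
clock: 26.9
position: [501.2, 333.6, 146.1]
ee_rot: [0.999, -0.04, 0.006, -0.006]
contact_force: [0.6, 0.7, 0.5]
gripper_width: 30.6
grasp_force: 0.0
```

Run:
```python
from h import *
im,d=arm.get_image("top");cv2.imwrite("pics/top4.png",im)
F=np.load("F.npy");F[2:]=fit(im,F[2:,:4]);np.save("F.npy",F);print(F[2:].round(2))
q=grip(F[2])
plan((500,220,130,-97),(q[0],q[1],95,q[2]-90))
im,d=arm.get_image("wrist");cv2.imwrite("pics/w3.png",im)
```

```text
[[ 4.5541e+02  1.1440e+02 -1.8000e-01  4.4000e-01  9.9000e-01]
 [ 5.0280e+02 -1.3546e+02  2.9700e+00  4.2000e-01  1.0000e+00]]
at [499.3 332.2 142.4 -94.6] t 26.9 F [-0.3  0.3 -1.7] w 30.9
  [[0.039, 0.447, 0.049],[0,0,0.013]] x3
 -> [500.  220.1 130.1 -96.9] j6~ 0.74
  [[0.034, 0.451, 0.14],[0,0,0.02]] x3
 -> [ 494.8  107.1   95.1 -100.5] j6~ 0.85
```

View pics/w3.png

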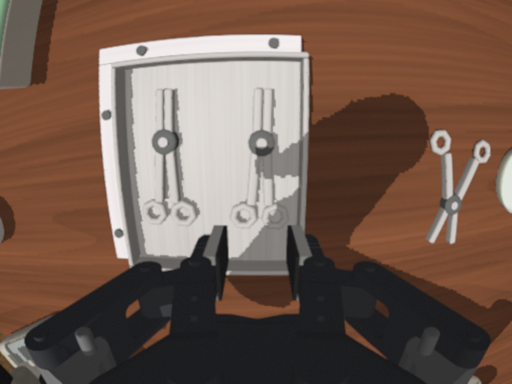

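Request:
arm_command:
  rows:
    - [[0.039, 0.447, 0.049], [0, 0, 0.013]]
    - [[0.039, 0.447, 0.049], [0, 0, 0.013]]
    - [[0.039, 0.447, 0.049], [0, 0, 0.013]]
    - [[0.039, 0.447, 0.049], [0, 0, 0.013]]
  grip: 0.76

```text
clock: 27.4
position: [497.0, 215.6, 123.6]
ee_rot: [0.998, -0.062, -0.001, 0.001]
contact_force: [1.1, 0.7, 0.6]
gripper_width: 64.7
grasp_force: 0.0
```

Request:
arm_command:
  rows:
    - [[0.034, 0.451, 0.14], [0, 0, 0.02]]
    - [[0.034, 0.451, 0.14], [0, 0, 0.02]]
    - [[0.034, 0.451, 0.14], [0, 0, 0.02]]
    - [[0.034, 0.451, 0.14], [0, 0, 0.02]]
    - [[0.034, 0.451, 0.14], [0, 0, 0.02]]

```text
clock: 27.9
position: [493.4, 106.0, 89.7]
ee_rot: [0.996, -0.092, 0.0, 0.0]
contact_force: [0.7, 0.9, 0.4]
gripper_width: 64.8
grasp_force: 0.0
```

Run:
```python
from h import *
q=grip(np.load("F.npy")[2]);plan((q[0],q[1],2.5,q[2]-90))
```

```text
at [ 493.4  106.    89.7 -100.6] t 27.9 F [0.7 0.9 0.4] w 64.8
  [[0.004, -0.005, 0.349],[0,0,-0.0]] x3
 -> [ 494.6  107.     2.4 -100.6] j6~ 0.85
```

Request:
arm_command:
  rows:
    - [[0.004, -0.005, 0.14], [0, 0, 0]]
    - [[0.004, -0.005, 0.28], [0, 0, 0]]
    - [[0.004, -0.005, 0.33], [0, 0, 0]]
    - [[0.004, -0.005, 0.349], [0, 0, 0]]
    - [[0.004, -0.005, 0.349], [0, 0, 0]]

```text
clock: 28.4
position: [494.4, 107.5, 2.3]
ee_rot: [0.996, -0.091, 0.0, 0.0]
contact_force: [0.4, -0.5, 0.8]
gripper_width: 64.7
grasp_force: 0.0
```

Request:
arm_command:
  rows:
    - [[0, 0, 0], [0, 0, 0]]
    - [[0, 0, 0], [0, 0, 0]]
    - [[0, 0, 0], [0, 0, 0]]
    - [[0, 0, 0], [0, 0, 0]]
    - [[0, 0, 0], [0, 0, 0]]
  grip: 0

```text
clock: 28.9
position: [495.4, 107.0, 4.4]
ee_rot: [0.996, -0.092, 0.002, -0.001]
contact_force: [-0.9, 2.1, 8.3]
gripper_width: 20.7
grasp_force: 58.4
```

Request:
arm_command:
  rows:
    - [[0, 0, 0], [0, 0, 0]]
    - [[0, 0, 0], [0, 0, 0]]
    - [[0, 0, 0], [0, 0, 0]]
    - [[0, 0, 0], [0, 0, 0]]

```text
clock: 29.3
position: [495.4, 107.0, 4.4]
ee_rot: [0.996, -0.092, 0.002, -0.001]
contact_force: [0.1, 0.1, 7.9]
gripper_width: 20.7
grasp_force: 58.4
```

Request:
arm_command:
  rows:
    - [[0, 0, -0.1], [0, 0, 0]]
    - [[0, 0, -0.25], [0, 0, 0]]
    - [[0, 0, -0.4], [0, 0, 0]]
    - [[0, 0, -0.5], [0, 0, 0]]
    - [[0, 0, -0.5], [0, 0, 0]]

```text
clock: 29.8
position: [496.0, 107.2, 131.7]
ee_rot: [0.996, -0.092, 0.004, -0.002]
contact_force: [1.4, 0.5, -1.7]
gripper_width: 20.5
grasp_force: 59.5
```

Run:
```python
from h import *
q=tray(18,0)
print('tray');plan((*q,125,-94.6),(*q,13,-94.6))
print('bin');plan((516,-350,140,-94))
im,d=arm.get_image("wrist");cv2.imwrite("pics/w4.png",im)
```

```text
tray
at [ 496.   107.2  131.7 -100.6] t 29.8 F [ 1.4  0.5 -1.7] w 20.5
  [[-0.017, -0.54, 0.013],[0,0,-0.017]] x4
  [[0.011, -0.54, 0.014],[0,0,-0.016]] x4
 -> [537.  374.2 124.9 -94.6] j6~ 0.63
  [[-0.0, 0.0, 0.448],[0,0,-0.0]] x3
 -> [537.  374.2  12.9 -94.6] j6~ 0.63
bin
at [ 496.   107.2  131.7 -100.6] t 29.8 F [ 1.4  0.5 -1.7] w 20.5
  [[0.207, 0.892, -0.017],[0,0,-0.018]] x5
  [[0.156, 0.901, -0.016],[0,0,-0.018]] x5
 -> [ 515.9 -349.9  139.9  -94.1] j6~ 1.84
```

Run:
```python
from h import *
q=tray(35,0)
plan((*q,128,-94.6))
```

```text
at [ 494.4  106.6  129.3 -100.6] t 29.9 F [-0.2  0.2 -1.6] w 20.4
  [[0.019, -0.545, 0.003],[0,0,-0.017]] x4
  [[0.048, -0.543, 0.002],[0,0,-0.016]] x4
 -> [553.9 372.6 128.1 -94.7] j6~ 0.66
```

View pics/w4.png

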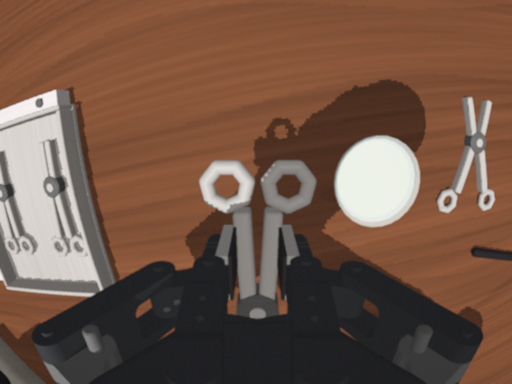

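Tongs 3 is held shut, with its bows at (228,185) and (289,185) px. The dish and tongs 4 have not moved.

Request:
arm_command:
  rows:
    - [[0.005, -0.136, 0], [0, 0, -0.005]]
    - [[0.01, -0.272, 0], [0, 0, -0.01]]
    - [[0.015, -0.41, 0.003], [0, 0, -0.017]]
    - [[0.019, -0.545, 0.003], [0, 0, -0.017]]
    - [[0.019, -0.545, 0.003], [0, 0, -0.017]]

```text
clock: 30.35
position: [523.8, 242.2, 124.7]
ee_rot: [0.998, -0.064, -0.001, 0.0]
contact_force: [-0.7, 0.5, -0.1]
gripper_width: 20.7
grasp_force: 59.5
```

Request:
arm_command:
  rows:
    - [[0.012, -0.136, 0], [0, 0, -0.005]]
    - [[0.024, -0.272, 0], [0, 0, -0.01]]
    - [[0.036, -0.41, 0.002], [0, 0, -0.016]]
    - [[0.048, -0.543, 0.002], [0, 0, -0.016]]
    - [[0.048, -0.543, 0.002], [0, 0, -0.016]]

```text
clock: 30.85
position: [553.1, 374.8, 123.6]
ee_rot: [0.999, -0.039, -0.001, 0.001]
contact_force: [-1.2, -0.5, -1.1]
gripper_width: 20.9
grasp_force: 59.5
```

Request:
arm_command:
  rows:
    - [[0, 0, 0.1], [0, 0, 0]]
    - [[0, 0, 0.2], [0, 0, 0]]
    - [[0, 0, 0.24], [0, 0, 0]]
    - [[0, 0, 0.24], [0, 0, 0]]
    - [[0, 0, 0.24], [0, 0, 0]]

```text
clock: 31.35
position: [553.7, 372.0, 66.7]
ee_rot: [0.999, -0.041, 0.0, 0.0]
contact_force: [-0.4, 0.1, -0.9]
gripper_width: 20.8
grasp_force: 59.5
```

Run:
```python
from h import *
q=tray(35,0)
plan((*q,12.5,-94.6));print(arm.read_state()["grasp_force"])
im,d=arm.get_image("wrist");cv2.imwrite("pics/w5.png",im)
```

```text
at [553.7 372.   66.7 -94.6] t 31.4 F [-0.4  0.1 -0.9] w 20.8
  [[0.001, -0.003, 0.217],[0,0,-0.0]] x2
 -> [554.  372.7  12.4 -94.6] j6~ 0.66
59.462224689050345
```

View pics/w5.png

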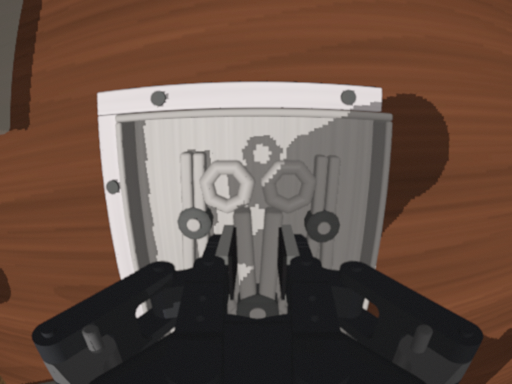

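Request:
arm_command:
  rows:
    - [[0, 0, 0.07], [0, 0, 0]]
    - [[0, 0, 0.14], [0, 0, 0]]
    - [[0, 0, 0.19], [0, 0, 0]]
    - [[0, 0, 0.215], [0, 0, 0]]
    - [[0, 0, 0.215], [0, 0, 0]]

```text
clock: 31.9
position: [553.2, 372.1, 12.1]
ee_rot: [0.999, -0.041, -0.0, 0.0]
contact_force: [-0.4, 0.6, -1.6]
gripper_width: 20.8
grasp_force: 59.5
```

Request:
arm_command:
  rows:
    - [[0, 0, 0], [0, 0, 0]]
    - [[0, 0, 0], [0, 0, 0]]
    - [[0, 0, 0], [0, 0, 0]]
    - [[0, 0, 0], [0, 0, 0]]
  grip: 0.32

```text
clock: 32.3
position: [553.6, 372.6, 13.3]
ee_rot: [0.999, -0.04, 0.0, -0.0]
contact_force: [0.5, -1.1, -0.0]
gripper_width: 27.2
grasp_force: 0.0
```

Request:
arm_command:
  rows:
    - [[0, 0, -0.04], [0, 0, 0]]
    - [[0, 0, -0.1], [0, 0, 0]]
    - [[0, 0, -0.3], [0, 0, 0]]
    - [[0, 0, -0.5], [0, 0, 0]]
    - [[0, 0, -0.5], [0, 0, 0]]

```text
clock: 32.8
position: [557.6, 375.7, 148.8]
ee_rot: [0.999, -0.04, 0.007, -0.006]
contact_force: [-0.0, 0.2, -0.2]
gripper_width: 27.4
grasp_force: 0.0
```

Run:
```python
from h import *
im,d=arm.get_image("top");cv2.imwrite("pics/top5.png",im)
F=np.load("F.npy");F[3:]=fit(im,F[3:,:4]);np.save("F.npy",F);print(F[3:].round(2))
q=grip(F[3])
plan((560,150,140,-95),(q[0],q[1],95,q[2]+90))
im,d=arm.get_image("wrist");cv2.imwrite("pics/w6.png",im)
```

```text
[[ 5.0274e+02 -1.3564e+02  2.9700e+00  4.1000e-01  1.0000e+00]]
at [555.6 374.4 144.5 -94.6] t 32.9 F [-0.2 -0.3 -0.8] w 26.9
  [[0.09, 0.893, 0.018],[0,0,0.002]] x5
 -> [560.1 150.  140.  -95. ] j6~ 0.94
  [[-0.145, 0.572, 0.09],[0,0,0.014]] x4
  [[-0.119, 0.578, 0.09],[0,0,0.014]] x4
 -> [ 463.3 -128.7   95.  -100. ] j6~ 1.33
```

View pics/w6.png

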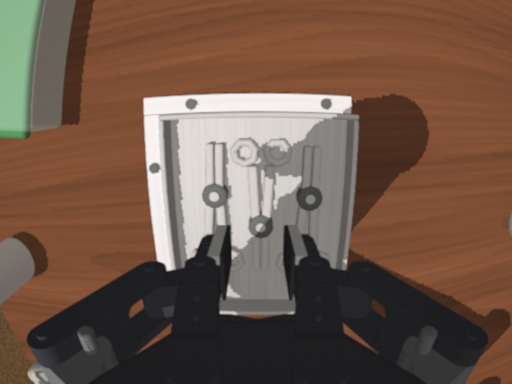

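Request:
arm_command:
  rows:
    - [[0.09, 0.893, 0.018], [0, 0, 0.002]]
    - [[0.09, 0.893, 0.018], [0, 0, 0.002]]
    - [[0.09, 0.893, 0.018], [0, 0, 0.002]]
    - [[0.09, 0.893, 0.018], [0, 0, 0.002]]
    - [[0.09, 0.893, 0.018], [0, 0, 0.002]]
  grip: 0.8

```text
clock: 33.4
position: [555.9, 144.0, 132.0]
ee_rot: [0.999, -0.045, -0.002, 0.001]
contact_force: [-0.0, 0.3, -0.5]
gripper_width: 68.3
grasp_force: 0.0
```

Request:
arm_command:
  rows:
    - [[-0.145, 0.572, 0.09], [0, 0, 0.014]]
    - [[-0.145, 0.572, 0.09], [0, 0, 0.014]]
    - [[-0.145, 0.572, 0.09], [0, 0, 0.014]]
    - [[-0.145, 0.572, 0.09], [0, 0, 0.014]]

```text
clock: 33.8
position: [504.1, 4.0, 108.5]
ee_rot: [0.998, -0.069, -0.004, 0.001]
contact_force: [-0.3, 0.2, 0.2]
gripper_width: 68.1
grasp_force: 0.0
```

Request:
arm_command:
  rows:
    - [[-0.119, 0.578, 0.09], [0, 0, 0.014]]
    - [[-0.119, 0.578, 0.09], [0, 0, 0.014]]
    - [[-0.119, 0.578, 0.09], [0, 0, 0.014]]
    - [[-0.119, 0.578, 0.09], [0, 0, 0.014]]
    - [[-0.119, 0.578, 0.09], [0, 0, 0.014]]

```text
clock: 34.3
position: [460.0, -131.5, 87.5]
ee_rot: [0.996, -0.089, -0.001, 0.0]
contact_force: [0.6, -0.0, -0.1]
gripper_width: 68.6
grasp_force: 0.0
```

Run:
```python
from h import *
q=grip(np.load("F.npy")[3]);plan((q[0],q[1],2.5,q[2]+90))
```

```text
at [ 460.  -131.5   87.5 -100.2] t 34.3 F [ 0.6 -0.  -0.1] w 68.6
  [[0.011, -0.014, 0.34],[0,0,-0.001]] x3
 -> [ 463.3 -128.6    2.5 -100. ] j6~ 1.33
```

Request:
arm_command:
  rows:
    - [[0.011, -0.014, 0.14], [0, 0, 0]]
    - [[0.011, -0.014, 0.28], [0, 0, 0]]
    - [[0.011, -0.014, 0.32], [0, 0, 0]]
    - [[0.011, -0.014, 0.34], [0, 0, 0]]
    - [[0.011, -0.014, 0.34], [0, 0, 0]]

```text
clock: 34.8
position: [464.7, -127.1, 3.3]
ee_rot: [0.996, -0.087, 0.0, 0.0]
contact_force: [-0.2, -0.3, 0.1]
gripper_width: 68.4
grasp_force: 0.0
```

Request:
arm_command:
  rows:
    - [[0, 0, 0], [0, 0, 0]]
    - [[0, 0, 0], [0, 0, 0]]
    - [[0, 0, 0], [0, 0, 0]]
    - [[0, 0, 0], [0, 0, 0]]
    - [[0, 0, 0], [0, 0, 0]]
  grip: 0

```text
clock: 35.3
position: [464.9, -127.7, 5.3]
ee_rot: [0.996, -0.087, 0.001, -0.0]
contact_force: [-2.3, 0.8, 10.7]
gripper_width: 41.5
grasp_force: 56.4
```

Request:
arm_command:
  rows:
    - [[0, 0, 0], [0, 0, 0]]
    - [[0, 0, 0], [0, 0, 0]]
    - [[0, 0, 0], [0, 0, 0]]
    - [[0, 0, 0], [0, 0, 0]]

```text
clock: 35.7
position: [464.9, -127.7, 5.3]
ee_rot: [0.996, -0.087, 0.001, -0.0]
contact_force: [-2.4, 2.0, 9.7]
gripper_width: 41.5
grasp_force: 56.4
```

Request:
arm_command:
  rows:
    - [[0, 0, -0.1], [0, 0, 0]]
    - [[0, 0, -0.25], [0, 0, 0]]
    - [[0, 0, -0.4], [0, 0, 0]]
    - [[0, 0, -0.5], [0, 0, 0]]
    - [[0, 0, -0.5], [0, 0, 0]]

```text
clock: 36.2
position: [466.7, -127.8, 132.9]
ee_rot: [0.996, -0.087, 0.005, -0.0]
contact_force: [1.2, 0.1, -1.1]
gripper_width: 41.0
grasp_force: 58.0
```

Run:
```python
from h import *
im=cv2.imread("pics/top0.png")
for a,c,_ in comps(im,50,(300,760,-520,-220),2,9000): print(round(a),rect(c).mean(0),np.round(rect(c)).tolist())
plan((495,-388,140,-91.4),(495,-388,18,-91.4))
im,d=arm.get_image("wrist");cv2.imwrite("pics/w7.png",im)
```

```text
44431 [ 513.2999  -384.64694] [[398.0, -286.0], [403.0, -489.0], [629.0, -484.0], [624.0, -280.0]]
at [ 466.7 -127.8  132.9 -100. ] t 36.2 F [ 1.2  0.1 -1.1] w 41.0
  [[0.146, 0.503, -0.014],[0,0,-0.024]] x4
  [[0.108, 0.512, -0.015],[0,0,-0.024]] x4
 -> [ 495.  -388.   140.1  -91.4] j6~ 1.95
  [[0.0, -0.0, 0.488],[0,0,0.0]] x3
 -> [ 495.  -388.    18.1  -91.4] j6~ 1.95
```

Request:
arm_command:
  rows:
    - [[0.036, 0.125, 0], [0, 0, -0.01]]
    - [[0.073, 0.25, -0.01], [0, 0, -0.02]]
    - [[0.11, 0.375, -0.014], [0, 0, -0.024]]
    - [[0.146, 0.503, -0.014], [0, 0, -0.024]]
    - [[0.146, 0.503, -0.014], [0, 0, -0.024]]

```text
clock: 36.75
position: [477.3, -260.5, 129.9]
ee_rot: [0.999, -0.052, -0.001, -0.0]
contact_force: [-0.2, 0.6, -1.5]
gripper_width: 41.1
grasp_force: 58.2
```

Request:
arm_command:
  rows:
    - [[0.027, 0.125, 0], [0, 0, -0.01]]
    - [[0.054, 0.25, -0.01], [0, 0, -0.02]]
    - [[0.08, 0.375, -0.015], [0, 0, -0.024]]
    - [[0.108, 0.512, -0.015], [0, 0, -0.024]]
    - [[0.108, 0.512, -0.015], [0, 0, -0.024]]

```text
clock: 37.25
position: [491.6, -390.3, 133.3]
ee_rot: [1.0, -0.014, -0.001, -0.0]
contact_force: [-0.2, 0.7, -1.9]
gripper_width: 41.2
grasp_force: 58.3
```

Run:
```python
from h import *
plan((495,-387,13,-91.4));print(arm.read_state()["grasp_force"])
im,d=arm.get_image("wrist");cv2.imwrite("pics/w8.png",im)
```

```text
at [ 491.6 -390.3  133.3  -91.6] t 37.2 F [-0.2  0.7 -1.9] w 41.2
  [[0.013, -0.014, 0.481],[0,0,-0.001]] x3
 -> [ 494.9 -386.9   13.1  -91.4] j6~ 1.95
58.30788731575012
```

View pics/w8.png

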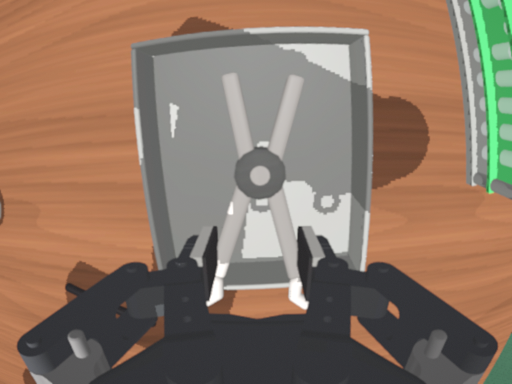

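Request:
arm_command:
  rows:
    - [[0.013, -0.014, 0.15], [0, 0, 0]]
    - [[0.013, -0.014, 0.3], [0, 0, 0]]
    - [[0.013, -0.014, 0.42], [0, 0, 0]]
    - [[0.013, -0.014, 0.47], [0, 0, 0]]
    - [[0.013, -0.014, 0.481], [0, 0, 0]]

```text
clock: 37.8
position: [494.2, -383.1, 13.2]
ee_rot: [1.0, -0.012, -0.002, -0.001]
contact_force: [0.2, -0.6, -0.6]
gripper_width: 41.0
grasp_force: 58.3
```

Request:
arm_command:
  rows:
    - [[0, 0, 0], [0, 0, 0]]
    - [[0, 0, 0], [0, 0, 0]]
    - [[0, 0, 0], [0, 0, 0]]
    - [[0, 0, 0], [0, 0, 0]]
  grip: 0.7

```text
clock: 38.2
position: [496.2, -384.9, 16.5]
ee_rot: [1.0, -0.012, 0.001, 0.001]
contact_force: [-1.0, -0.4, 0.2]
gripper_width: 60.0
grasp_force: 0.0
```

Request:
arm_command:
  rows:
    - [[0, 0, -0.04], [0, 0, 0]]
    - [[0, 0, -0.1], [0, 0, 0]]
    - [[0, 0, -0.3], [0, 0, 0]]
    - [[0, 0, -0.5], [0, 0, 0]]
    - [[0, 0, -0.5], [0, 0, 0]]

```text
clock: 38.7
position: [499.8, -387.4, 150.0]
ee_rot: [1.0, -0.011, 0.008, 0.005]
contact_force: [0.6, -0.4, 0.3]
gripper_width: 59.8
grasp_force: 0.0
```

Request:
arm_command:
  rows:
    - [[-0.5, 0.6, -0.2], [0, 0, 0]]
    - [[-0.5, 0.6, -0.2], [0, 0, 0]]
    - [[-0.5, 0.6, -0.2], [0, 0, 0]]
    - [[-0.5, 0.6, -0.2], [0, 0, 0]]
    - [[-0.5, 0.6, -0.2], [0, 0, 0]]

```text
clock: 39.2
position: [363.5, -535.8, 193.1]
ee_rot: [1.0, -0.015, 0.001, 0.002]
contact_force: [-0.3, 0.9, -0.3]
gripper_width: 59.6
grasp_force: 0.0
```

Run:
```python
from h import *
plan()
im,d=arm.get_image("top");cv2.imwrite("pics/top9.png",im)
a=ortho("top",im,20,380,660,-520,510,.77)
b=ortho("top",im,24,390,660,260,490,1.5);b2=ortho("top",im,12,390,660,-510,-230,1.3)
H=max(b.shape[0],b2.shape[0]);f=lambda x:cv2.copyMakeBorder(x,0,H-x.shape[0],0,0,0)
w=np.hstack([f(b),f(b2)]);W=max(w.shape[1],a.shape[1])
g=lambda x:cv2.copyMakeBorder(x,0,0,0,W-x.shape[1],0)
o=np.vstack([g(a)[:190],g(w)[:405]]);cv2.imwrite("pics/final.png",o);print(o.shape)
for q in comps(im,24,(380,700,230,510),2,5000): print(rect(q[1]).mean(0))
```

```text
at [ 363.5 -535.8  193.1  -91.8] t 39.2 F [-0.3  0.9 -0.3] w 59.6
(595, 793, 3)
[527.5259 383.4213]
```

View pics/final.png

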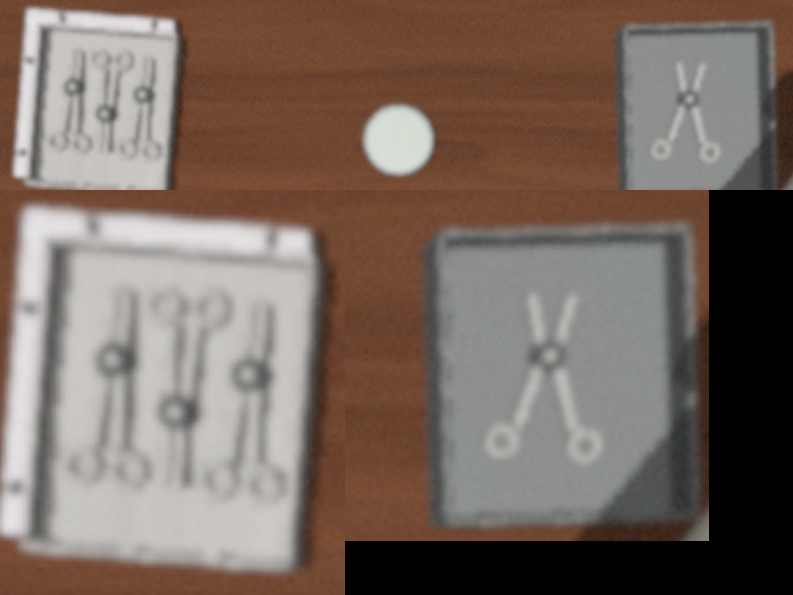

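Run:
```python
from h import *
for n in ("top2","top9"):
    im=cv2.imread(f"pics/{n}.png")
    m=cv2.cvtColor(ortho("top",im,28,380,660,240,500,4),cv2.COLOR_BGR2HSV)[...,1]<75
    # outer edge positions along lines parallel to stops
    out=[]
    for t in (-60,0,60):
        f=lambda p:(int((660-p[0])*4),int((500-p[1])*4))
        a=[d for d in np.arange(-118,-90,.25) if m[f(tray(d,t))]];b=[d for d in np.arange(-112,-75,.25) if m[f(tray(t,d))]]
        out+=[a[0],b[0]]
    print(n,out)
_,p=pose()
plan((480,-200,200,-92),(480,150,200,-94),(375,386,130,-94.6),(375,386,4.5,-94.6))
```

```text
top2 [np.float64(-109.5), np.float64(-96.25), np.float64(-109.25), np.float64(-96.0), np.float64(-109.5), np.float64(-95.75)]
top9 [np.float64(-109.25), np.float64(-96.0), np.float64(-109.5), np.float64(-96.0), np.float64(-109.5), np.float64(-95.25)]
at [ 364.7 -533.9  191.9  -91.7] t 39.2 F [-0.5 -0.2 -0.1] w 59.6
  [[0.211, -0.674, -0.016],[0,0,0.001]] x5
  [[0.209, -0.675, -0.016],[0,0,0.001]] x5
 -> [ 480.1 -200.1  199.9  -92. ] j6~ 1.62
  [[-0.025, -0.7, -0.0],[0,0,0.005]] x5
  [[-0.036, -0.699, -0.0],[0,0,0.006]] x4
 -> [480.1 150.  199.9 -94. ] j6~ 0.87
  [[-0.243, -0.456, 0.14],[0,0,0.002]] x4
  [[-0.245, -0.455, 0.14],[0,0,0.001]] x4
 -> [375.1 386.1 129.9 -94.6] j6~ 0.39
  [[-0.0, 0.0, 0.502],[0,0,0.0]] x4
 -> [375.1 386.1   4.4 -94.6] j6~ 0.39
```

Request:
arm_command:
  rows:
    - [[0.211, -0.674, -0.016], [0, 0, 0]]
    - [[0.211, -0.674, -0.016], [0, 0, 0]]
    - [[0.211, -0.674, -0.016], [0, 0, 0]]
    - [[0.211, -0.674, -0.016], [0, 0, 0]]
    - [[0.211, -0.674, -0.016], [0, 0, 0]]
  grip: 1

```text
clock: 39.75
position: [425.0, -360.5, 194.8]
ee_rot: [1.0, -0.009, 0.001, -0.0]
contact_force: [-0.4, -0.5, 0.4]
gripper_width: 85.9
grasp_force: 0.0
```

Request:
arm_command:
  rows:
    - [[0.209, -0.675, -0.016], [0, 0, 0]]
    - [[0.209, -0.675, -0.016], [0, 0, 0]]
    - [[0.209, -0.675, -0.016], [0, 0, 0]]
    - [[0.209, -0.675, -0.016], [0, 0, 0]]
    - [[0.209, -0.675, -0.016], [0, 0, 0]]

```text
clock: 40.25
position: [481.2, -194.1, 198.5]
ee_rot: [1.0, -0.01, 0.001, -0.0]
contact_force: [-0.0, -0.2, 0.1]
gripper_width: 85.2
grasp_force: 0.0
```

Request:
arm_command:
  rows:
    - [[-0.025, -0.7, 0], [0, 0, 0.005]]
    - [[-0.025, -0.7, 0], [0, 0, 0.005]]
    - [[-0.025, -0.7, 0], [0, 0, 0.005]]
    - [[-0.025, -0.7, 0], [0, 0, 0.005]]
    - [[-0.025, -0.7, 0], [0, 0, 0.005]]

```text
clock: 40.75
position: [478.2, -19.7, 198.3]
ee_rot: [1.0, -0.018, 0.0, -0.0]
contact_force: [0.1, -0.2, -0.1]
gripper_width: 85.5
grasp_force: 0.0
```

Request:
arm_command:
  rows:
    - [[-0.036, -0.7, 0], [0, 0, 0.006]]
    - [[-0.036, -0.7, 0], [0, 0, 0.006]]
    - [[-0.036, -0.7, 0], [0, 0, 0.006]]
    - [[-0.036, -0.7, 0], [0, 0, 0.006]]
    - [[-0.036, -0.7, 0], [0, 0, 0.006]]

```text
clock: 41.25
position: [476.7, 155.3, 197.9]
ee_rot: [1.0, -0.028, 0.0, -0.0]
contact_force: [-0.1, -0.5, -0.5]
gripper_width: 85.1
grasp_force: 0.0
```

Request:
arm_command:
  rows:
    - [[-0.488, -0.911, 0.28], [0, 0, 0.003]]
    - [[-0.488, -0.911, 0.28], [0, 0, 0.003]]
    - [[-0.488, -0.911, 0.28], [0, 0, 0.003]]
    - [[-0.488, -0.911, 0.28], [0, 0, 0.003]]
    - [[-0.488, -0.911, 0.28], [0, 0, 0.003]]

```text
clock: 41.75
position: [375.0, 372.6, 132.4]
ee_rot: [0.999, -0.035, 0.0, 0.0]
contact_force: [1.3, 0.1, -0.5]
gripper_width: 85.3
grasp_force: 0.0
```

Run:
```python
from h import *
plan((375,386,100,-94.6),(375,386,4.5,-94.6))
```

```text
at [375.  372.6 132.4 -94. ] t 41.8 F [ 1.3  0.1 -0.5] w 85.3
  [[-0.004, -0.054, 0.129],[0,0,0.003]] x2
 -> [375.  386.1 100.1 -94.6] j6~ 0.39
  [[0.0, 0.0, 0.382],[0,0,0.0]] x3
 -> [375.  386.1   4.6 -94.6] j6~ 0.39
```

Request:
arm_command:
  rows:
    - [[-0.004, -0.03, 0.13], [0, 0, 0.003]]
    - [[-0.004, -0.03, 0.28], [0, 0, 0.003]]
    - [[-0.004, -0.03, 0.42], [0, 0, 0.003]]
    - [[-0.004, -0.03, 0.5], [0, 0, 0.003]]
    - [[-0.004, -0.03, 0.508], [0, 0, 0.003]]

```text
clock: 42.25
position: [374.4, 376.8, 2.9]
ee_rot: [0.999, -0.04, -0.002, 0.003]
contact_force: [0.3, -1.7, 1.0]
gripper_width: 85.3
grasp_force: 0.0
```

Request:
arm_command:
  rows:
    - [[0.03, 0, 0], [0, 0, 0]]
    - [[0.06, 0, 0], [0, 0, 0]]
    - [[0.07, 0, 0], [0, 0, 0]]
    - [[0.07, 0, 0], [0, 0, 0]]

```text
clock: 42.65
position: [393.0, 379.1, 6.9]
ee_rot: [0.999, -0.04, 0.001, -0.001]
contact_force: [0.4, 0.4, -0.5]
gripper_width: 85.1
grasp_force: 0.0
```

Request:
arm_command:
  rows:
    - [[0.006, 0, 0], [0, 0, 0]]
    - [[0.01, 0, 0], [0, 0, 0]]
    - [[0.01, 0, 0], [0, 0, 0]]

```text
clock: 42.95
position: [394.3, 378.6, 5.9]
ee_rot: [0.999, -0.039, 0.0, -0.0]
contact_force: [-0.0, 0.8, 0.2]
gripper_width: 85.1
grasp_force: 0.0
```

Request:
arm_command:
  rows:
    - [[0.01, 0, 0], [0, 0, 0]]
    - [[0.02, 0, 0], [0, 0, 0]]
    - [[0.02, 0, 0], [0, 0, 0]]

```text
clock: 43.25
position: [399.6, 378.2, 5.6]
ee_rot: [0.999, -0.039, 0.0, -0.0]
contact_force: [-0.3, -0.2, 0.1]
gripper_width: 85.4
grasp_force: 0.0
```

Request:
arm_command:
  rows:
    - [[0.004, 0, 0], [0, 0, 0]]
    - [[0.008, 0, 0], [0, 0, 0]]
    - [[0.008, 0, 0], [0, 0, 0]]

```text
clock: 43.55
position: [401.2, 377.9, 5.6]
ee_rot: [0.999, -0.039, -0.0, 0.0]
contact_force: [-1.0, -0.1, 0.6]
gripper_width: 85.6
grasp_force: 0.6
```

Request:
arm_command:
  rows:
    - [[0.004, 0, 0], [0, 0, 0]]
    - [[0.004, 0, 0], [0, 0, 0]]

```text
clock: 43.75
position: [401.3, 377.8, 5.6]
ee_rot: [0.999, -0.039, -0.001, 0.0]
contact_force: [-4.5, 1.3, 1.8]
gripper_width: 85.7
grasp_force: 2.6
```

Request:
arm_command:
  rows:
    - [[0.004, 0, 0], [0, 0, 0]]
    - [[0.008, 0, 0], [0, 0, 0]]
    - [[0.008, 0, 0], [0, 0, 0]]

```text
clock: 44.05
position: [401.7, 377.5, 5.6]
ee_rot: [0.999, -0.039, -0.002, 0.001]
contact_force: [-12.9, 3.0, 4.7]
gripper_width: 85.4
grasp_force: 6.3
```

Request:
arm_command:
  rows:
    - [[-0.06, 0, 0], [0, 0, 0]]
    - [[-0.1, 0, 0], [0, 0, 0]]
    - [[-0.1, 0, -0.2], [0, 0, 0]]
    - [[-0.1, 0, -0.4], [0, 0, 0]]
    - [[-0.1, 0, -0.6], [0, 0, 0]]

```text
clock: 44.55
position: [378.8, 379.2, 157.2]
ee_rot: [0.999, -0.039, 0.0, 0.001]
contact_force: [0.6, 1.1, -0.7]
gripper_width: 85.4
grasp_force: 0.0
```

Request:
arm_command:
  rows:
    - [[0.3, 0.7, -0.1], [0, 0, 0]]
    - [[0.3, 0.7, -0.1], [0, 0, 0]]
    - [[0.3, 0.7, -0.1], [0, 0, 0]]
    - [[0.3, 0.7, -0.1], [0, 0, 0]]
    - [[0.3, 0.7, -0.1], [0, 0, 0]]

```text
clock: 45.05
position: [440.9, 195.6, 181.4]
ee_rot: [0.999, -0.041, 0.0, -0.0]
contact_force: [0.1, 0.8, -0.1]
gripper_width: 85.5
grasp_force: 0.0
```

Request:
arm_command:
  rows:
    - [[0, 0.8, 0], [0, 0, 0]]
    - [[0, 0.8, 0], [0, 0, 0]]
    - [[0, 0.8, 0], [0, 0, 0]]
    - [[0, 0.8, 0], [0, 0, 0]]
    - [[0, 0.8, 0], [0, 0, 0]]

```text
clock: 45.55
position: [423.1, -3.9, 180.3]
ee_rot: [0.999, -0.042, -0.001, 0.0]
contact_force: [0.2, 1.3, -0.4]
gripper_width: 85.5
grasp_force: 0.0
```

Run:
```python
from h import *
plan()
im,d=arm.get_image("top")
m=cv2.cvtColor(ortho("top",im,28,380,660,240,500,4),cv2.COLOR_BGR2HSV)[...,1]<75
f=lambda p:(int((660-p[0])*4),int((500-p[1])*4));out=[]
for t in (-60,0,60):
    a=[d for d in np.arange(-118,-90,.25) if m[f(tray(d,t))]];b=[d for d in np.arange(-112,-75,.25) if m[f(tray(t,d))]]
    out+=[float(a[0]),float(b[0])]
print(out)
print(arm.job_done())
```

```text
at [423.1  -3.9 180.3 -94.8] t 45.5 F [ 0.2  1.3 -0.4] w 85.5
[-109.5, -96.0, -109.5, -96.5, -109.75, -95.75]
the job is handed in; nothing more can be done
None
```

I've handed the job in at 45.5 s: the tray is home against both stops, the three free-moving tongs are shut in it, the one seized pair is in the repair bin, and the dish was not touched (only four tongs were on the bench).

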